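# Blank off a pump with a cam-and-groove coupling

### The job

Blank off the pump's upright outlet for its leak test: turn the closed-ended coupling mouth down, push it fully home on the grooved adaptor with both of its cam arms still swung out, then swing the cam arms fully in against the coupling, first one and then the other. Leave the bottle, the reel and the jar where they stand.

Things in the scene. Friction and masses are not known exactly. Their poses are not given: they have to be found in the camera images.
- coupling: Loose aluminium blanking coupling, 100 mm long, 0.37 to 0.53 kg, with two brass cam arms; starts standing on its closed end, mouth up. Origin: centre of the closed end face; z runs along its axis to the mouth; the arms are hinged on its +y and -y sides, swung out. Laid on its side with its x axis upright it rests steadily on flats, axis 25 mm up, arms clear of the bench.
- coupling_grip (a point): Point on the coupling's axis at z = 28 mm, middle of its eight-sided part: 50 mm across flats (flats square to its x and y), z from 0 to 56 mm, the place to grip it. The arms lie beyond it, at z = 69 mm and more, so fingers can close on it along y below the swung-out arms.
- coupling_seat (a point): Centre of the floor of the coupling's bore, on its axis at z = 60 mm. On it lies a black gasket 5 mm thick that squashes flat under a push of about 11 N and stays so. Coupling home: this point meets adaptor_top, closed end 272 mm above the bench.
- coupling_mouth (a point): Centre of the coupling's mouth, at z = 100 mm. From z = 56 mm the skirt is round, 50 mm across; the bore is 38 mm wide and 40 mm deep, flared to 43 mm over the last 4 mm. At the hinges the skirt has ears 69 mm across over both sides, 25 mm wide.
- pump: Green and grey motor pump bolted down on a plate 310 x 150 mm. Origin: on the bench under the axis of its upright outlet, z up, x from the outlet towards the motor behind it. Plate x -60 to 250 mm, y +-75 mm; green casing x -66 to 58 mm, 133 mm high; motor x 58 to 225 mm, 148 mm high. It never moves.
- adaptor_top (a point): Centre of the top face of the bare aluminium grooved adaptor standing up on the pump's outlet, 212 mm above the bench, z up. It is 36.5 mm across with a 3 mm chamfer at the top, a groove 9 to 27 mm below the top, a 45 mm nut from 43 mm below and a 68 mm flange from 60 mm below.
- cam_a (a joint): Angle (rad) of the brass cam arm on the coupling's +y side. 0 = swung fully in against the eight-sided end, tip away from the mouth, cam in the adaptor's groove (stop); 1.57 = straight out; 1.95 = stop, leaning towards the mouth. Starts 1.6 to 1.85. Even hinge friction 0.06 N m: stays where left. Below 1.1 the cam reaches into the bore and fouls the rim of an adaptor that is well short of home.
- cam_b (a joint): Angle (rad) of the brass cam arm on the coupling's -y side. 0 = swung fully in against the eight-sided end, tip away from the mouth, cam in the adaptor's groove (stop); 1.57 = straight out; 1.95 = stop, leaning towards the mouth. Starts 1.6 to 1.85. Even hinge friction 0.06 N m: stays where left. Below 1.1 the cam reaches into the bore and fouls the rim of an adaptor that is well short of home.
- cam_a_hinge (a point): Hinge pin of cam_a, at coupling (0, 28, 79) mm, parallel to the coupling's x axis.
- cam_b_hinge (a point): Hinge pin of cam_b, at coupling (0, -28, 79) mm, parallel to the coupling's x axis.
- cam_a_tip (a point): Point near the tip of cam_a, 60 mm from its hinge. The arm is a flat brass bar 14 mm wide (along the coupling's x), 6 mm thick, 66 mm long from the hinge, its middle plane 4 mm off the pin on the outer side (the mouth side when swung out). Swung fully in, its outer face stands 35 mm from the coupling's axis. The wire ring at its end is only for show.
- cam_b_tip (a point): Point near the tip of cam_b, 60 mm from its hinge; the arm is like cam_a.
- flux_bottle: White bottle with a red cap, 50 mm across, 125 mm tall, loose; origin under its centre. To be left alone.
- wire_reel: Red reel, 64 mm across, 50 mm tall, loose; origin under its centre. To be left alone.
- parts_jar: Amber jar with a black lid, 58 mm across, 60 mm tall, loose; origin under its centre. To be left alone.

How it is judged:
By the outcome, as a careful person would: the job done as asked, in the order asked, and still so for the second after the job is handed in, with the robot touching nothing.
It also fails if it takes over 72 s, if anything falls off the work surface, if the arm or the gripper's body presses on something with over 40 N, if the wrist force passes 120 N, or if a joint passes its speed limit or range.

### The arm

A 6-joint arm with a two-finger parallel gripper is mounted at the origin on the work surface. World frame = base frame: x ahead of the robot, y to its left, z up, the work surface at z = 0. Lengths are in m, angles in rad, forces in N, time in s.
With the tool pointing down it reaches from about 0.275 to 0.875 m from the base axis. Payload 12.5 kg.
Tool frame: the origin (TCP) lies where the fingers leave the gripper's body, on its centre line; the fingertips stand 73 mm ahead of it and the grasp point (between the pads) lies 54 mm ahead of it (manip.tips_ahead is the distance from the TCP to the fingertips, in m); y points along the fingers, z is the direction in which the jaws open and shut, and the axes are right-handed (so a half turn about y gives the same grasp; the last joint's range is limited). The gripper opens to 85 mm and grips with 20 to 120 N. Pads are 22 mm wide; open, the fingers measure 114 mm over their backs; the gripper's body (76 mm by 85 mm) begins 54 mm behind the grasp point. The pads swing forward as they close: fully open they stand 13 mm farther back than shut.
Start: joints at [-1.338, 0.351, 1.652, -0, 1.139, -0.085], TCP at [0.172, -0.522, 0.304] pointing down, gripper open.
Joint ranges: [-2.75, 2.75], [-0.79, 2.1], [0.01, 2.65], [-1.57, 4.71], [0.07, 3.14], [-2.87, 2.87]. Speed limits (rad/s): [2.22, 2.22, 2.79, 3.14, 3.14, 3.14].

### API

Orientations are given as a unit quaternion [w, x, y, z].
In Python, from plant import manip gives the robot as it stands.
- The arm moves only by the tool step_arm, never from a script. Its argument "rows" is a list of rows, each an object with "dp": the shift along the world's x, y, z in mm, a list of three; "spin": the turn about the world's z in degrees. A call has exactly 8 rows; each row is the pose to reach, as a shift and turn from the pose commanded when the call began; what a row does not reach only later rows make up. A row lasts 1/12 s, in which the tool goes at most 41.7 mm and 7.16 degrees, less where a joint would pass 70% of its speed; a pose out of reach is approached as far as the arm can. A call with a gripper value outside its range is refused whole. "grip" is the gripper command: -1 is shut, 1 is fully open, values between are in proportion, set as the call begins (left out, the last holds). The fingers move at their own pace and stop on an object; "force" is the grip in N (left out, the last holds). Time passes only in rows, so rows that repeat a pose let the fingers close, or fill a call up. It gives the time, the measured TCP pose, the force and the opening at its end, in the units of the state.
- manip.observe(): the state, without advancing time (a new reading comes with each control period).
- manip.snapshot(name): name is "scene" or "top" or "wrist"; returns the picture (384x512x3 uint8, blue, green, red); there is no depth.
- manip.get_calibration(name): a dict with "fx", "fy", "cx", "cy" (pixels), "rvec" (rotation vector, rad) and "tvec" (3), from world to camera coordinates, as OpenCV has them. Camera axes: x right, y down, z forward; pixel columns grow to the right and rows downward; lengths in m; the calibration is good to about 2 mm. A picture is of the moment at which its call begins: read the wrist's pose just before it. get_calibration takes no time and is no camera call; for the wrist camera it gives the pose at the moment of the call.
- manip.sign_off(): hands the job in, once; it reports no verdict.
The state is a dict: "time": time; "qpos": joint angles; "qvel": joint speeds; "tau": joint torques, N m; "tcp_pos": TCP position; "tool_rot": TCP orientation; "force": force on the tool from outside, world axes, zero at the start; "wrist_torque": the same for the moment, N m; "grip_width": finger opening in m.
Only numpy, scipy, OpenCV 4.12 (cv2) and the standard library are available. Lean on these libraries where they do the work, as an engineer would, in place of code of your own. Each camera call takes 0.05 s, during which the arm holds its last target.

## Working session

There is one attempt and no reset: what is moved stays moved. The work goes in short steps, Python scripts to look and compute and a tool call to move; the robot and the scene stay as the last step left them, time stands still between calls to the robot, and variables do not carry over. Pictures are saved under pics/ and viewed, and the job is handed in when it is done.

Besides the shell and the picture viewer there is one more tool, called after "Emit:" by a JSON object that holds its "name" and its "arguments". step_arm: Moves the arm, as the interface text tells. Its arguments: {"type":"object","properties":{"rows":{"type":"array"},"grip":{"type":"number"},"force":{"type":"number"}},"required":["rows"]}

```bash
ls; mkdir -p pics
cat > h.py <<'E'
import numpy as np, cv2
from plant import manip
def snap(n,f,crop=None,s=1):
    im=manip.snapshot(n)
    cv2.imwrite('pics/'+f+'_raw.png',im)
    if crop: x0,y0,x1,y1=crop; im=im[y0:y1,x0:x1]
    if s!=1: im=cv2.resize(im,None,fx=s,fy=s,interpolation=cv2.INTER_CUBIC)
    cv2.imwrite('pics/'+f+'.png',im)
def cal(n):
    c=manip.get_calibration(n); K=np.array([[c['fx'],0,c['cx']],[0,c['fy'],c['cy']],[0,0,1.]])
    R=cv2.Rodrigues(np.array(c['rvec'],float))[0]; return K,R,np.array(c['tvec'],float).ravel()
def ray(n,uv,z,C=None):
    K,R,t=C or cal(n); o=-R.T@t; d=R.T@np.linalg.solve(K,np.array([uv[0],uv[1],1.])); return o+d*(z-o[2])/d[2]
def proj(n,p,C=None):
    K,R,t=C or cal(n); q=K@(R@np.array(p,float)+t); return q[:2]/q[2]
def st():
    s=manip.observe(); print({k:np.round(s[k],3).tolist() for k in ('time','tcp_pos','tool_rot','force','wrist_torque','grip_width','qpos')})
E
python3 - <<'E'
from h import *
st()
for n in ('scene','top','wrist'):
    snap(n,n+'0')
    K,R,t=cal(n); print(n,K[0,0],-R.T@t,R[2])
E
```

```text
pics
{'time': 0.0, 'tcp_pos': [0.172, -0.522, 0.303], 'tool_rot': [0.112, -0.112, 0.699, -0.698], 'force': [0.139, 0.689, -0.013], 'wrist_torque': [-0.014, -0.009, -0.02], 'grip_width': 0.085, 'qpos': [-1.338, 0.351, 1.652, -0.0, 1.139, -0.085]}
scene 403.035250190145 [ 1.25318185 -0.13444656  1.41449638] [-0.52408951  0.08811516 -0.84709262]
top 483.03627378381765 [ 0.31786891 -0.01975391  1.80165896] [ 0.11218951  0.01393883 -0.99358906]
wrist 273.87783573919467 [ 0.24654114 -0.49790717  0.37256543] [-0.29016987 -0.09424946 -0.95232268]
```

View pics/scene0.png

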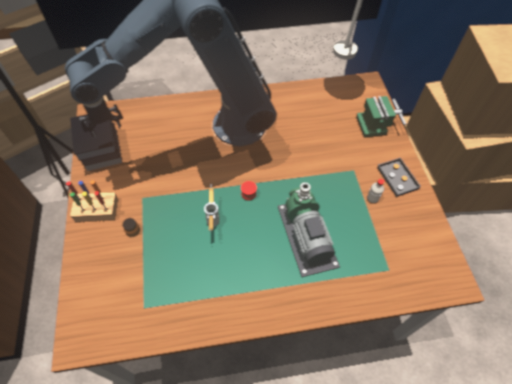

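View pics/top0.png

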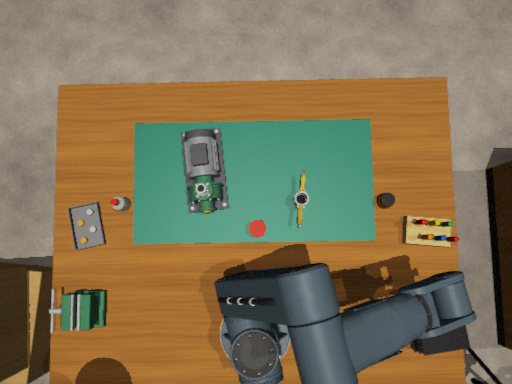

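View pics/wrist0.png

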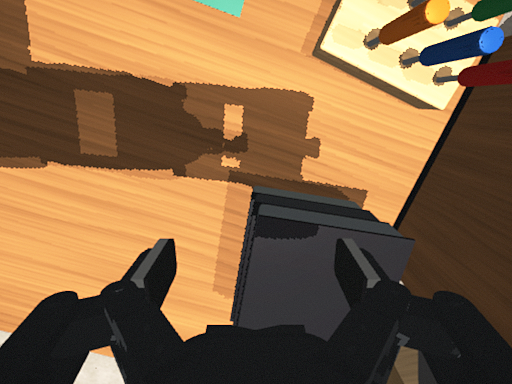

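Run:
```python
import cv2
im=cv2.imread('pics/top0_raw.png')
cv2.imwrite('pics/tc.png',cv2.resize(im[155:245,255:345],None,fx=6,fy=6,interpolation=cv2.INTER_CUBIC))
cv2.imwrite('pics/tp.png',cv2.resize(im[120:225,160:250],None,fx=5.5,fy=5.5,interpolation=cv2.INTER_CUBIC))
im=cv2.imread('pics/scene0_raw.png')
cv2.imwrite('pics/sc.png',cv2.resize(im[165:265,170:350],None,fx=4.4,fy=4.4,interpolation=cv2.INTER_CUBIC))
```

```text
(no output)
```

View pics/tc.png

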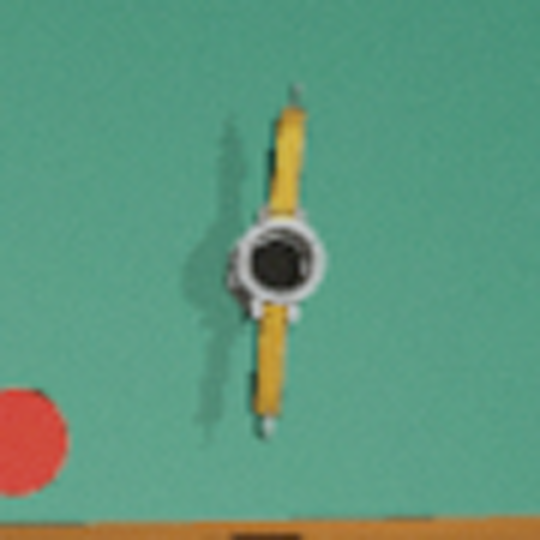

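View pics/tp.png

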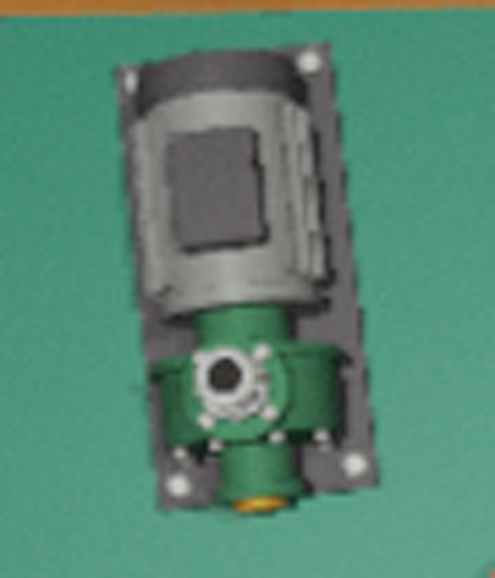

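View pics/sc.png

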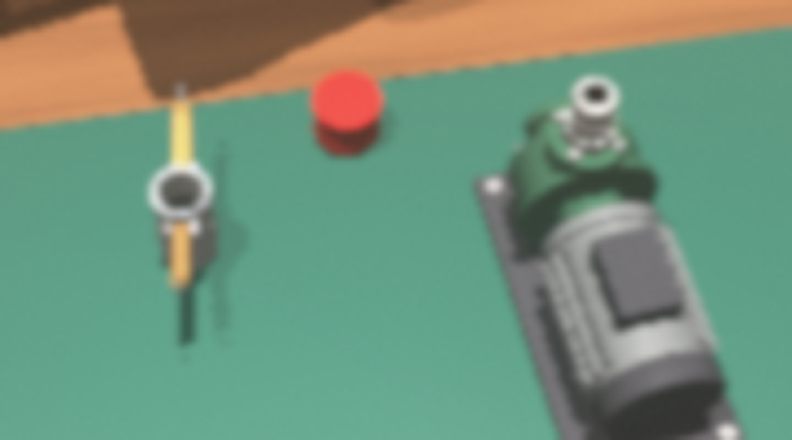

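Run:
```python
from h import *
print('mouth',ray('top',(301.3,198.3),.1),ray('scene',(211.1,207.7),.1))
print('ad',ray('top',(200.9,188),.212),ray('scene',(305.5,186.6),.212))
a=ray('top',(303.7,173.3),.096);b=ray('top',(299.5,224),.096);print(a,b,np.degrees(np.arctan2(*(a-b)[[1,0]])))
for n,p in(('reel',(258,228)),('bottle',(121,203)),('jar',(386,200))):print(n,ray('top',p,.05))
# plate corners px in crop tp
for p in ((120,70),(328,45),(160,508),(378,485)): print('plate',ray('top',(160+p[0]/5.5,120+p[1]/5.5),.01))
s=manip.observe()
R=cv2.Rodrigues
from scipy.spatial.transform import Rotation as Ro
q=s['tool_rot'];print(Ro.from_quat([q[1],q[2],q[3],q[0]]).as_matrix())
```

```text
mouth [ 0.47838073 -0.17353327  0.1       ] [ 0.48137421 -0.16801127  0.1       ]
ad [0.50767643 0.16838219 0.212     ] [0.51329416 0.175244   0.212     ]
[ 0.56802967 -0.1848236   0.096     ] [ 0.38801046 -0.16513501  0.096     ] -6.241594640520966
reel [ 0.37782513 -0.01880422  0.05      ]
bottle [0.47678215 0.480212   0.05      ]
jar [ 0.47181355 -0.48445187  0.05      ]
plate [0.74410494 0.26403637 0.01      ]
plate [0.7589859  0.12032778 0.01      ]
plate [0.44124514 0.2366267  0.01      ]
plate [0.45443499 0.08886153 0.01      ]
[[-9.49934423e-01 -2.03945572e-04  3.12449275e-01]
 [-3.12449327e-01  9.28143904e-04 -9.49933975e-01]
 [-9.62630623e-05 -9.99999548e-01 -9.45398500e-04]]
```

Emit:
{"name": "step_arm", "arguments": {"rows": [{"dp": [26, 30, 0], "spin": -4}, {"dp": [52, 60, 0], "spin": -8}, {"dp": [78, 90, 0], "spin": -12}, {"dp": [104, 120, 0], "spin": -16}, {"dp": [130, 149, 0], "spin": -20}, {"dp": [156, 179, 0], "spin": -24.4}, {"dp": [182, 209, 0], "spin": -24.4}, {"dp": [208, 239, 0], "spin": -24.4}], "grip": 0.4}}

```text
time: 0.82
tcp_pos: [0.3807, -0.2817, 0.3039]
tool_rot: [0.038, -0.038, -0.706, 0.706]
force: [1.2, -0.7, 0.5]
grip_width: 0.0598
```

Emit:
{"name": "step_arm", "arguments": {"rows": [{"dp": [26, 30, 0], "spin": 0}, {"dp": [52, 60, 0], "spin": 0}, {"dp": [78, 90, 0], "spin": 0}, {"dp": [100, 113, 0], "spin": 0}, {"dp": [100, 113, 0], "spin": 0}, {"dp": [100, 113, 0], "spin": 0}, {"dp": [100, 113, 0], "spin": 0}, {"dp": [100, 113, 0], "spin": 0}]}}

```text
time: 1.48
tcp_pos: [0.4793, -0.1712, 0.3038]
tool_rot: [0.039, -0.038, -0.706, 0.706]
force: [0.2, -0.6, 0.0]
grip_width: 0.0599
```

Run:
```python
from h import *
st(); np.save('cw.npy',np.array([cal('wrist')],dtype=object),allow_pickle=True)
snap('wrist','w1',s=1.5); print(proj('wrist',(.479,-.171,.1)))
```

```text
{'time': 1.483, 'tcp_pos': [0.479, -0.171, 0.304], 'tool_rot': [0.039, -0.038, -0.706, 0.706], 'force': [0.186, -0.611, 0.019], 'wrist_torque': [0.001, 0.02, -0.062], 'grip_width': 0.06, 'qpos': [-0.434, 0.276, 1.756, -0.0, 1.11, 1.246]}Traceback (most recent call last):
  File "<stdin>", line 2, in <module>
ValueError: could not broadcast input array from shape (3,3) into shape (3,)
```

Run:
```python
from h import *
snap('wrist','w1',s=1.5); print(proj('wrist',(.479,-.171,.1))*1.5)
```

```text
[382.35202824 270.19954621]
```

View pics/w1.png

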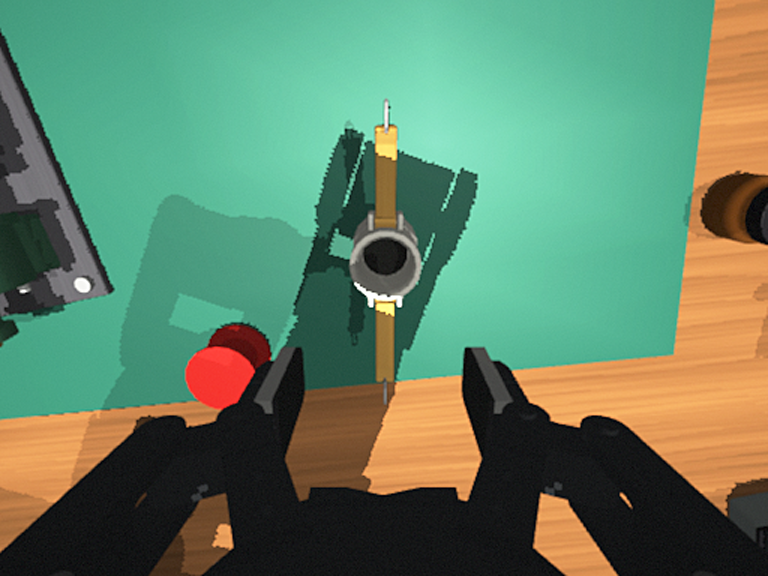

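Run:
```python
from h import *
C=cal('wrist')
c=ray('wrist',(385.5/1.5,264.5/1.5),.1,C);print(c)
for u in((350,264),(421,264),(385,230),(385,300)):print(ray('wrist',np.array(u)/1.5,.1,C))
a=ray('wrist',(386/1.5,128/1.5),.099,C);b=ray('wrist',(384/1.5,380/1.5),.099,C);print(a,b,np.degrees(np.arctan2(*(a-b)[[1,0]])))
```

```text
[ 0.4828196 -0.1736004  0.1      ]
[ 0.48584602 -0.14936394  0.1       ]
[ 0.48050163 -0.19791396  0.1       ]
[ 0.50667724 -0.17583554  0.1       ]
[ 0.45698833 -0.17045952  0.1       ]
[ 0.57038182 -0.18336248  0.099     ] [ 0.39248104 -0.16272355  0.099     ] -6.617515062805962
```

```bash
python3 -c "
from h import *
print(manip.tips_ahead, [a for a in dir(manip) if a[0]!='_'])"
```

```text
0.0726 ['Unreachable', 'get_calibration', 'observe', 'sign_off', 'snapshot', 'tips_ahead']
```

Emit:
{"name": "step_arm", "arguments": {"rows": [{"dp": [-1, -39, 0], "spin": 0}, {"dp": [-1, -39, -30], "spin": 0}, {"dp": [-1, -39, -60], "spin": 0}, {"dp": [-1, -39, -90], "spin": 0}, {"dp": [-1, -39, -115], "spin": 0}, {"dp": [-1, -39, -125], "spin": 0}, {"dp": [-1, -39, -125], "spin": 0}, {"dp": [-1, -39, -125], "spin": 0}]}}

```text
time: 2.2
tcp_pos: [0.479, -0.21, 0.1796]
tool_rot: [0.038, -0.039, -0.706, 0.706]
force: [-0.4, -0.0, -0.3]
grip_width: 0.0597
```

Run:
```python
from h import *
st();snap('wrist','w2',s=1.5)
```

```text
{'time': 2.2, 'tcp_pos': [0.479, -0.21, 0.18], 'tool_rot': [0.038, -0.039, -0.706, 0.706], 'force': [-0.363, -0.042, -0.323], 'wrist_torque': [-0.053, -0.006, -0.013], 'grip_width': 0.06, 'qpos': [-0.502, 0.47, 1.827, -0.0, 0.844, 1.177]}
```

View pics/w2.png

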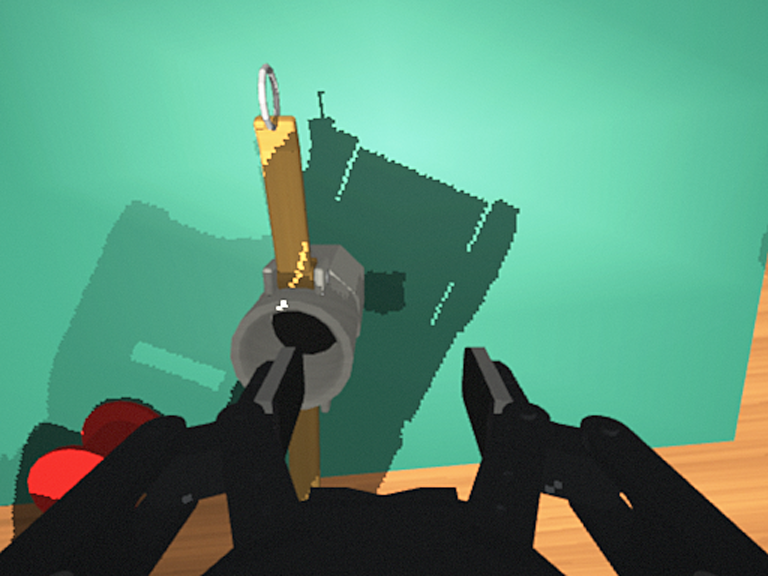

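Emit:
{"name": "step_arm", "arguments": {"rows": [{"dp": [0, 0, -10], "spin": 0}, {"dp": [0, 0, -20], "spin": 0}, {"dp": [0, 0, -30], "spin": 0}, {"dp": [0, 0, -30], "spin": 0}, {"dp": [0, -4, -30], "spin": 0}, {"dp": [-1, -8, -30], "spin": 0}, {"dp": [-1, -12, -30], "spin": 0}, {"dp": [-2, -16, -30], "spin": 0}]}}

```text
time: 2.92
tcp_pos: [0.477, -0.226, 0.1492]
tool_rot: [0.038, -0.038, -0.706, 0.706]
force: [0.1, 0.7, 0.2]
grip_width: 0.0599
```

Run:
```python
from h import *
st();snap('wrist','w3',s=1.5)
```

```text
{'time': 2.917, 'tcp_pos': [0.477, -0.226, 0.149], 'tool_rot': [0.038, -0.038, -0.706, 0.706], 'force': [0.065, 0.669, 0.249], 'wrist_torque': [0.19, -0.015, 0.001], 'grip_width': 0.06, 'qpos': [-0.531, 0.527, 1.83, 0.0, 0.785, 1.148]}
```

View pics/w3.png

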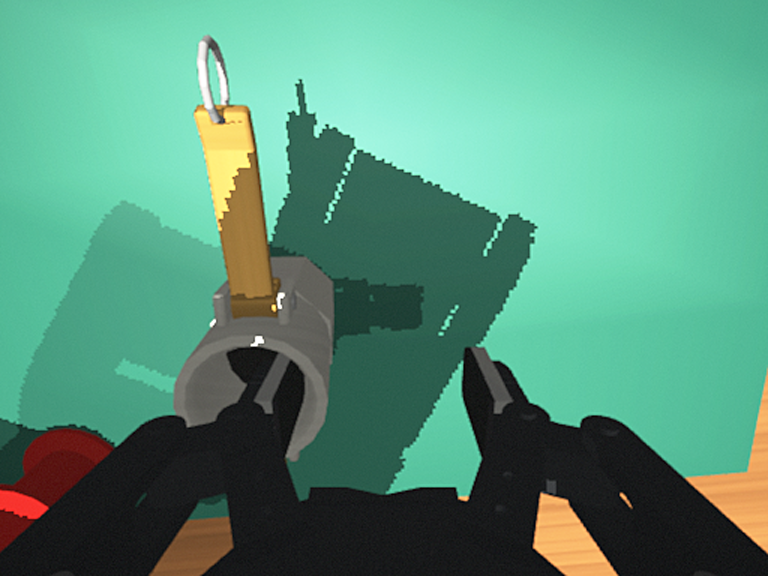

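Emit:
{"name": "step_arm", "arguments": {"rows": [{"dp": [-1, -5, 0], "spin": 0}, {"dp": [-1, -10, 0], "spin": 0}, {"dp": [-2, -15, 0], "spin": 0}, {"dp": [-2, -20, 0], "spin": 0}, {"dp": [-3, -25, 0], "spin": 0}, {"dp": [-3, -30, 0], "spin": 0}, {"dp": [-4, -35, 0], "spin": 0}, {"dp": [-4, -40, 0], "spin": 0}]}}

```text
time: 3.63
tcp_pos: [0.4727, -0.266, 0.1489]
tool_rot: [0.038, -0.038, -0.706, 0.706]
force: [0.1, -0.5, -0.5]
grip_width: 0.0598
```

Run:
```python
from h import *
st();snap('wrist','w4',s=1.5)
```

```text
{'time': 3.633, 'tcp_pos': [0.473, -0.266, 0.149], 'tool_rot': [0.038, -0.038, -0.706, 0.706], 'force': [0.092, -0.546, -0.535], 'wrist_torque': [-0.013, 0.021, 0.024], 'grip_width': 0.06, 'qpos': [-0.598, 0.548, 1.791, -0.0, 0.803, 1.081]}
```

View pics/w4.png

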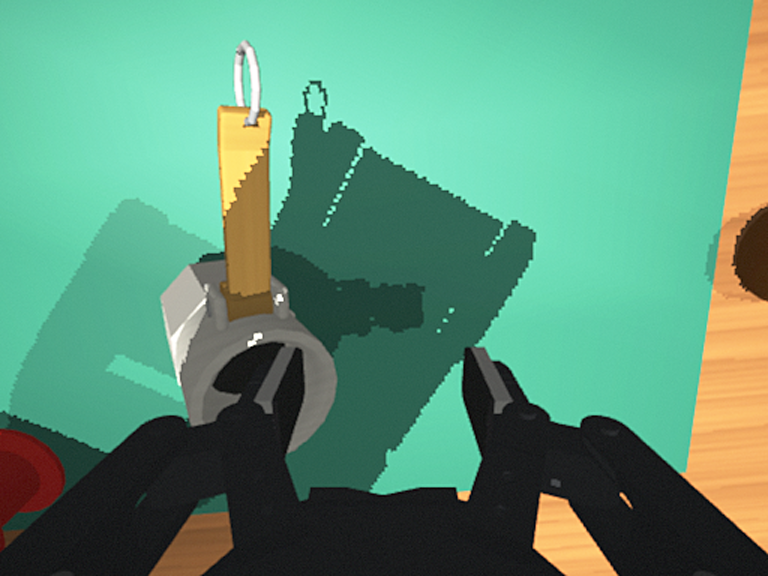

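Emit:
{"name": "step_arm", "arguments": {"rows": [{"dp": [-1, -6, 0], "spin": 0}, {"dp": [-1, -12, -1], "spin": 0}, {"dp": [-2, -17, -3], "spin": 0}, {"dp": [-2, -22, -5], "spin": 0}, {"dp": [-3, -27, -7], "spin": 0}, {"dp": [-4, -32, -10], "spin": 0}, {"dp": [-4, -36, -13], "spin": 0}, {"dp": [-5, -40, -16], "spin": 0}]}}

```text
time: 4.35
tcp_pos: [0.468, -0.3061, 0.1327]
tool_rot: [0.038, -0.038, -0.706, 0.706]
force: [0.5, -2.1, 0.7]
grip_width: 0.06
```

Run:
```python
from h import *
st();snap('wrist','w5',s=1.5)
```

```text
{'time': 4.35, 'tcp_pos': [0.468, -0.306, 0.133], 'tool_rot': [0.038, -0.038, -0.706, 0.706], 'force': [0.526, -2.097, 0.693], 'wrist_torque': [-0.239, 0.039, -0.029], 'grip_width': 0.06, 'qpos': [-0.662, 0.598, 1.752, -0.0, 0.791, 1.017]}
```

View pics/w5.png

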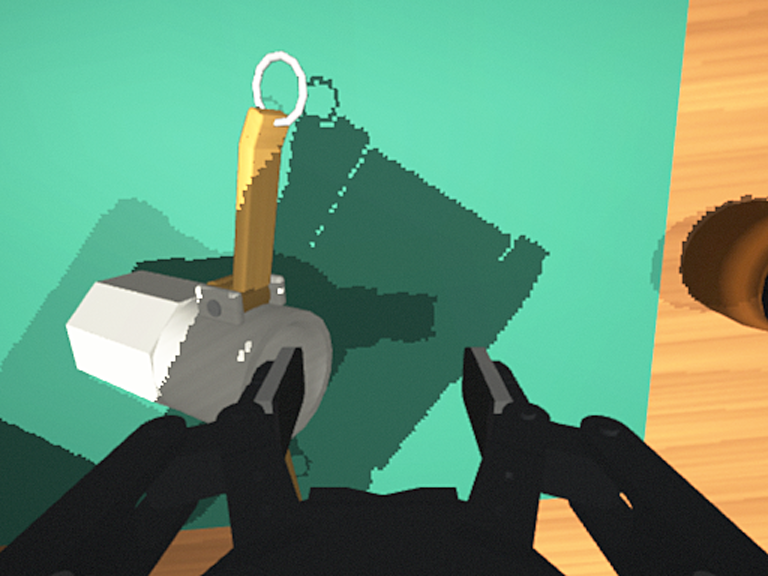

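Emit:
{"name": "step_arm", "arguments": {"rows": [{"dp": [-1, -5, -5], "spin": 0}, {"dp": [-1, -10, -10], "spin": 0}, {"dp": [-2, -15, -15], "spin": 0}, {"dp": [-2, -20, -20], "spin": 0}, {"dp": [-3, -25, -25], "spin": 0}, {"dp": [-4, -32, -33], "spin": 0}, {"dp": [-5, -40, -38], "spin": 0}, {"dp": [-6, -50, -38], "spin": 0}]}}

```text
time: 5.07
tcp_pos: [0.4612, -0.3553, 0.0933]
tool_rot: [-0.039, 0.037, 0.707, -0.705]
force: [0.1, -0.6, 0.0]
grip_width: 0.0601
```

Run:
```python
from h import *
st();snap('wrist','w6',s=1.5)
```

```text
{'time': 5.067, 'tcp_pos': [0.461, -0.355, 0.093], 'tool_rot': [-0.039, 0.037, 0.707, -0.705], 'force': [0.129, -0.556, 0.035], 'wrist_torque': [0.006, 0.014, 0.016], 'grip_width': 0.06, 'qpos': [-0.736, 0.694, 1.696, 0.0, 0.755, 0.942]}
```

View pics/w6.png

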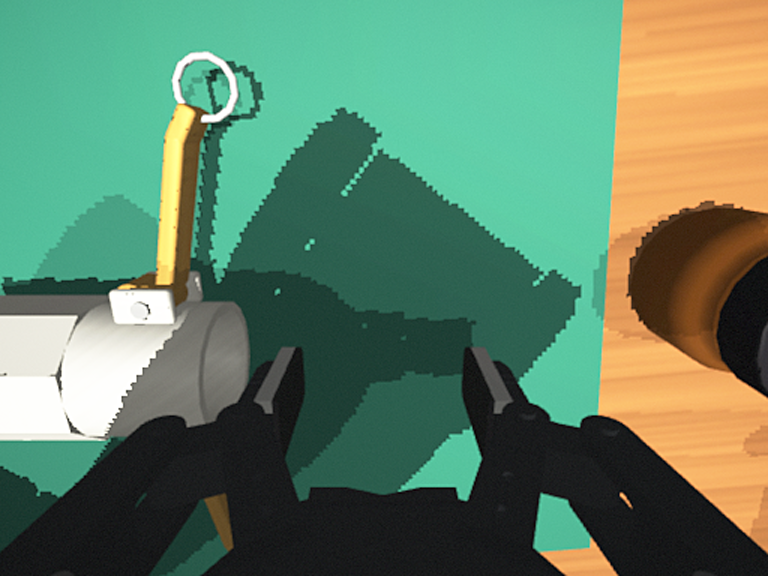

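Emit:
{"name": "step_arm", "arguments": {"rows": [{"dp": [0, -5, 35], "spin": 0}, {"dp": [0, -5, 70], "spin": 7}, {"dp": [0, 0, 105], "spin": 14}, {"dp": [4, 30, 135], "spin": 21}, {"dp": [8, 60, 160], "spin": 28}, {"dp": [12, 90, 180], "spin": 35}, {"dp": [15, 120, 187], "spin": 42}, {"dp": [15, 129, 187], "spin": 49}], "grip": 1}}

```text
time: 5.78
tcp_pos: [0.4776, -0.2238, 0.2845]
tool_rot: [-0.262, 0.26, -0.657, 0.658]
force: [0.2, -0.6, 0.8]
grip_width: 0.0853
```

Emit:
{"name": "step_arm", "arguments": {"rows": [{"dp": [0, 0, 0], "spin": 7}, {"dp": [0, 0, 0], "spin": 14}, {"dp": [0, 0, 0], "spin": 21}, {"dp": [0, 0, 0], "spin": 28}, {"dp": [0, 0, 0], "spin": 35}, {"dp": [0, 0, 0], "spin": 41}, {"dp": [0, 0, 0], "spin": 41}, {"dp": [0, 0, 0], "spin": 41}]}}

```text
time: 6.45
tcp_pos: [0.4769, -0.2265, 0.2821]
tool_rot: [-0.471, 0.471, -0.527, 0.527]
force: [-0.4, 0.0, 1.3]
grip_width: 0.0855
```

Run:
```python
from h import *
st();snap('wrist','w7',s=1.5)
C=cal('wrist')
print(proj('wrist',(.476,-.2265,.05),C)*1.5)
```

```text
{'time': 6.45, 'tcp_pos': [0.477, -0.227, 0.282], 'tool_rot': [-0.471, 0.471, -0.527, 0.527], 'force': [-0.4, 0.016, 1.331], 'wrist_torque': [0.05, -0.014, 0.047], 'grip_width': 0.086, 'qpos': [-0.532, 0.335, 1.732, 0.0, 1.074, -0.42]}
[380.88027903 259.36494046]
```

View pics/w7.png

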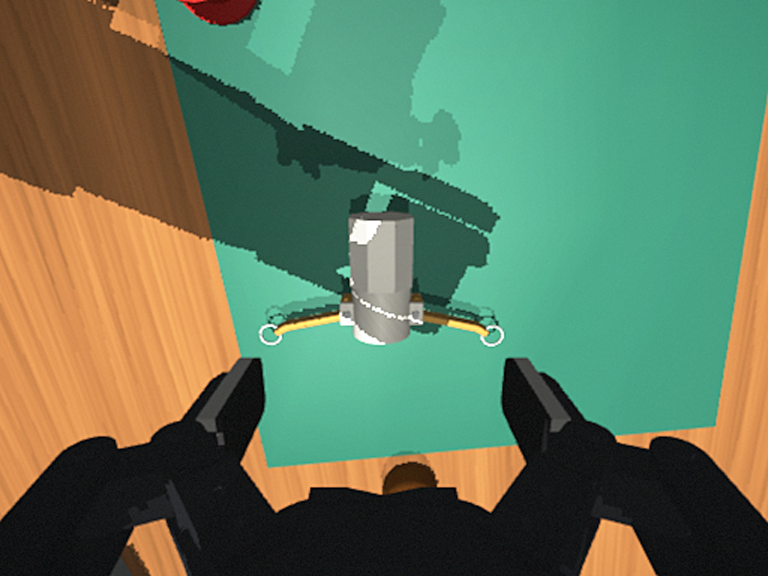

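Run:
```python
from h import *
C=cal('wrist')
for u,z in (((381,213),.05),((382,288),.05),((348,255),.025),((413,255),.025)):print(ray('wrist',np.array(u)/1.5,z,C))
im=cv2.imread('pics/w7_raw.png');cv2.imwrite('pics/w7c.png',cv2.resize(im[130:240,165:345],None,fx=4.4,fy=4.4,interpolation=cv2.INTER_CUBIC))
```

```text
[ 0.48003304 -0.19180987  0.05      ]
[ 0.47428018 -0.24928298  0.05      ]
[ 0.44889543 -0.22628751  0.025     ]
[ 0.50161301 -0.23220515  0.025     ]
```

View pics/w7c.png

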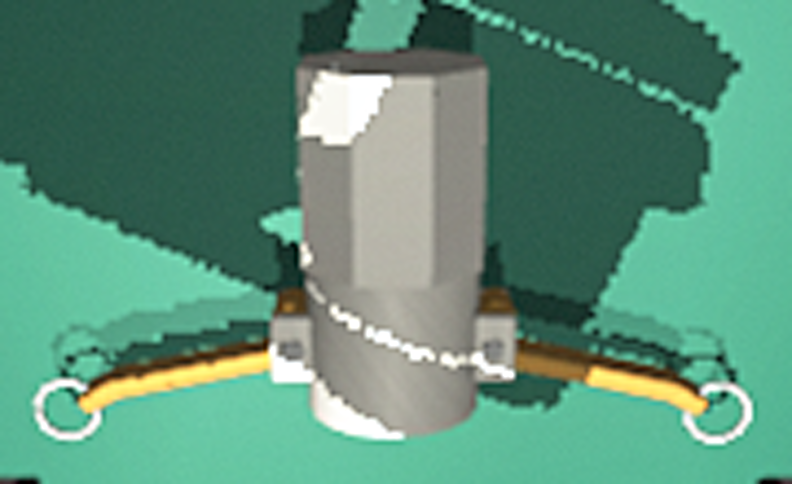

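Emit:
{"name": "step_arm", "arguments": {"rows": [{"dp": [0, 8, -40], "spin": 0}, {"dp": [0, 8, -80], "spin": 0}, {"dp": [0, 8, -115], "spin": 0}, {"dp": [0, 8, -145], "spin": 0}, {"dp": [0, 8, -170], "spin": 0}, {"dp": [0, 8, -190], "spin": 0}, {"dp": [0, 8, -202], "spin": 0}, {"dp": [0, 8, -204], "spin": 0}]}}

```text
time: 7.17
tcp_pos: [0.4762, -0.2181, 0.0761]
tool_rot: [0.471, -0.472, 0.528, -0.526]
force: [-0.6, 0.2, -0.4]
grip_width: 0.0856
```

Emit:
{"name": "step_arm", "arguments": {"rows": [{"dp": [0, 0, 0], "spin": 0}, {"dp": [0, 0, 0], "spin": 0}, {"dp": [0, 0, 0], "spin": 0}, {"dp": [0, 0, 0], "spin": 0}, {"dp": [0, 0, 0], "spin": 0}, {"dp": [0, 0, 0], "spin": 0}, {"dp": [0, 0, 0], "spin": 0}, {"dp": [0, 0, 0], "spin": 0}], "grip": -1, "force": 20}}

```text
time: 7.83
tcp_pos: [0.4773, -0.2187, 0.0792]
tool_rot: [-0.472, 0.472, -0.526, 0.527]
force: [-2.4, 0.2, 7.0]
grip_width: 0.0496
```

Run:
```python
from h import *
st();snap('wrist','w8',s=1.5)
```

```text
{'time': 7.833, 'tcp_pos': [0.477, -0.219, 0.079], 'tool_rot': [-0.472, 0.472, -0.526, 0.527], 'force': [-2.429, 0.235, 6.954], 'wrist_torque': [0.128, 0.316, -0.11], 'grip_width': 0.05, 'qpos': [-0.518, 0.648, 1.854, 0.0, 0.637, -0.41]}
```

View pics/w8.png

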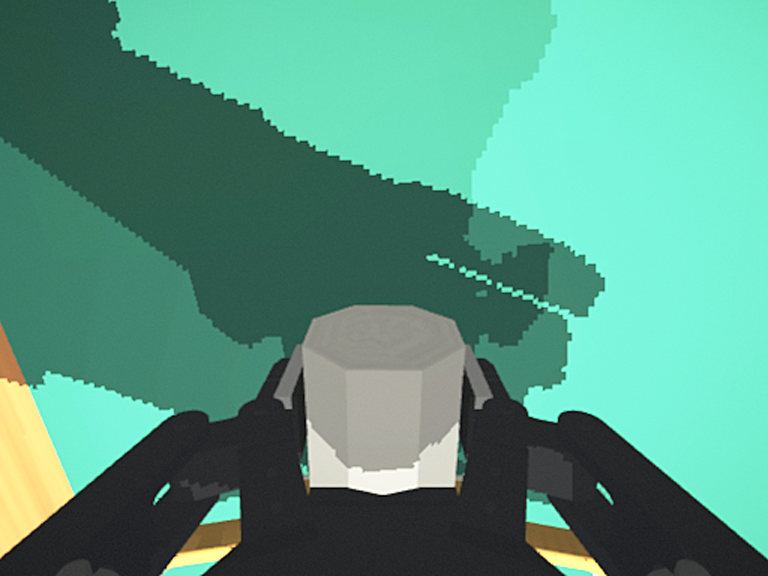

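Emit:
{"name": "step_arm", "arguments": {"rows": [{"dp": [0, -1, 3], "spin": 0}, {"dp": [0, -2, 6], "spin": 0}, {"dp": [0, -4, 10], "spin": 0}, {"dp": [0, -6, 14], "spin": 0}, {"dp": [-1, -8, 18], "spin": 0}, {"dp": [-1, -10, 22], "spin": 0}, {"dp": [-1, -12, 26], "spin": 0}, {"dp": [-1, -14, 30], "spin": 0}]}}

```text
time: 8.55
tcp_pos: [0.4759, -0.2327, 0.1083]
tool_rot: [-0.472, 0.472, -0.526, 0.526]
force: [0.2, 0.3, -3.6]
grip_width: 0.0498
```

Run:
```python
from h import *
st();snap('wrist','w9',s=1.5)
```

```text
{'time': 8.55, 'tcp_pos': [0.476, -0.233, 0.108], 'tool_rot': [-0.472, 0.472, -0.526, 0.526], 'force': [0.209, 0.318, -3.601], 'wrist_torque': [0.135, -0.021, 0.001], 'grip_width': 0.05, 'qpos': [-0.543, 0.601, 1.837, 0.0, 0.704, -0.435]}
```

View pics/w9.png

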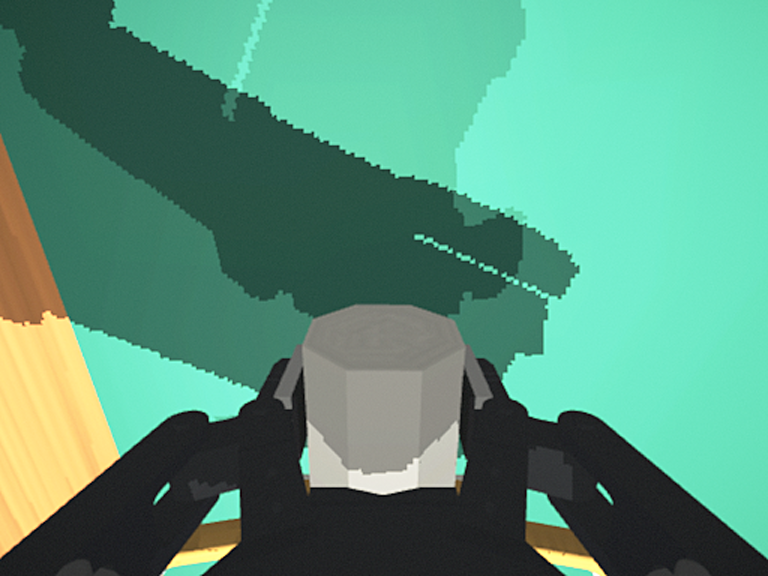

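Emit:
{"name": "step_arm", "arguments": {"rows": [{"dp": [0, 3, -6], "spin": 0}, {"dp": [0, 6, -12], "spin": 0}, {"dp": [0, 9, -18], "spin": 0}, {"dp": [1, 12, -24], "spin": 0}, {"dp": [1, 14, -29], "spin": 0}, {"dp": [1, 14, -30], "spin": 0}, {"dp": [1, 14, -30], "spin": 0}, {"dp": [1, 14, -30], "spin": 0}]}}

```text
time: 9.27
tcp_pos: [0.4766, -0.2179, 0.0779]
tool_rot: [0.472, -0.472, 0.527, -0.526]
force: [-4.1, 3.4, 8.0]
grip_width: 0.0497
```

Emit:
{"name": "step_arm", "arguments": {"rows": [{"dp": [0, 0, 0], "spin": 0}, {"dp": [0, 0, 0], "spin": 0}, {"dp": [0, 0, 5], "spin": 0}, {"dp": [1, 8, 12], "spin": 0}, {"dp": [2, 16, 20], "spin": 0}, {"dp": [3, 25, 21], "spin": 0}, {"dp": [3, 25, 21], "spin": 0}, {"dp": [3, 25, 21], "spin": 0}], "grip": 0.4}}

```text
time: 9.93
tcp_pos: [0.4801, -0.1927, 0.0992]
tool_rot: [-0.473, 0.473, -0.526, 0.526]
force: [0.4, -0.3, -0.6]
grip_width: 0.0593
```

Run:
```python
from h import *
st();snap('wrist','w10',s=1.5)
```

```text
{'time': 9.933, 'tcp_pos': [0.48, -0.193, 0.099], 'tool_rot': [-0.473, 0.473, -0.526, 0.526], 'force': [0.383, -0.313, -0.564], 'wrist_torque': [0.01, -0.014, -0.044], 'grip_width': 0.059, 'qpos': [-0.472, 0.602, 1.872, -0.0, 0.668, -0.365]}
```

View pics/w10.png

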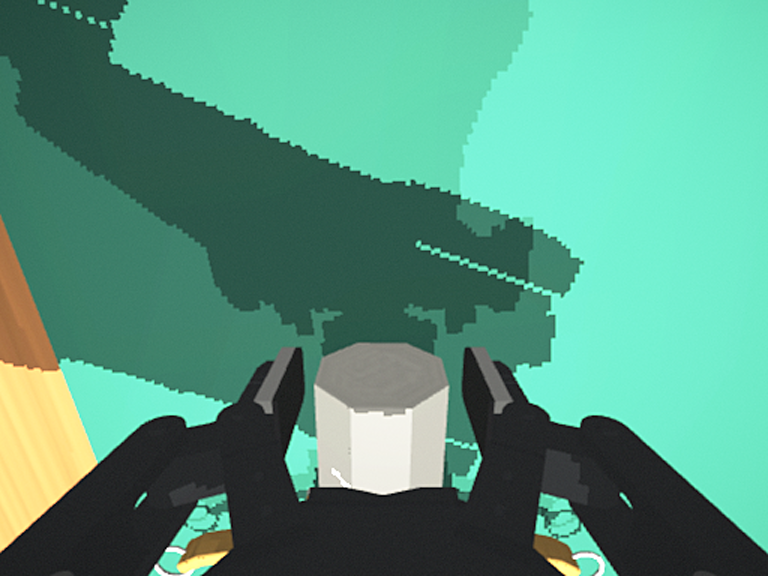

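Emit:
{"name": "step_arm", "arguments": {"rows": [{"dp": [0, 0, 0], "spin": 0}, {"dp": [0, 0, 0], "spin": 0}, {"dp": [0, 0, 0], "spin": 0}, {"dp": [0, 0, 0], "spin": 0}, {"dp": [0, 0, 0], "spin": 0}, {"dp": [0, -1, 6], "spin": 0}, {"dp": [0, -3, 14], "spin": 0}, {"dp": [0, -5, 22], "spin": 0}], "grip": -1, "force": 25}}

```text
time: 10.65
tcp_pos: [0.4797, -0.1987, 0.1213]
tool_rot: [0.472, -0.472, 0.527, -0.526]
force: [0.6, -0.2, -3.6]
grip_width: 0.0484
```

Run:
```python
from h import *
st();snap('wrist','w11',s=1.5)
```

```text
{'time': 10.65, 'tcp_pos': [0.48, -0.199, 0.121], 'tool_rot': [0.472, -0.472, 0.527, -0.526], 'force': [0.633, -0.174, -3.561], 'wrist_torque': [0.119, -0.021, -0.067], 'grip_width': 0.048, 'qpos': [-0.482, 0.564, 1.861, -0.0, 0.717, -0.374]}
```

View pics/w11.png

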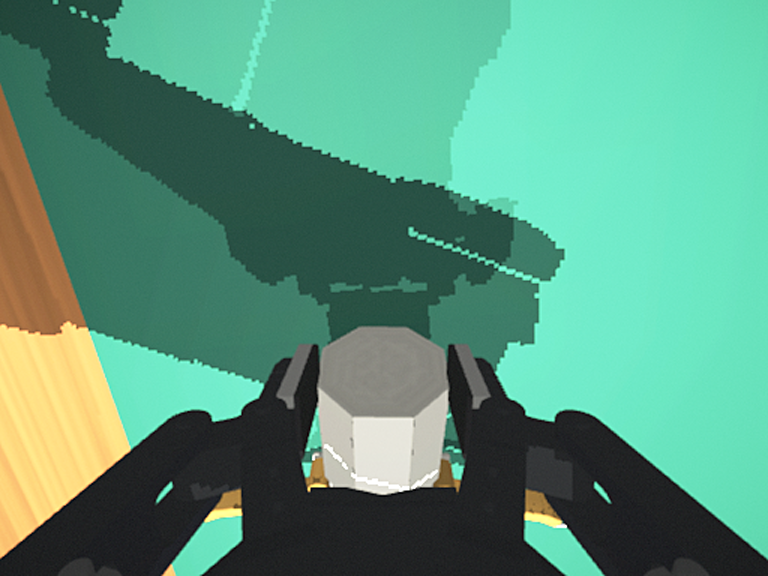

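Run:
```python
from h import *
snap('scene','s11',crop=(120,140,260,260),s=5)
```

```text
(no output)
```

View pics/s11.png

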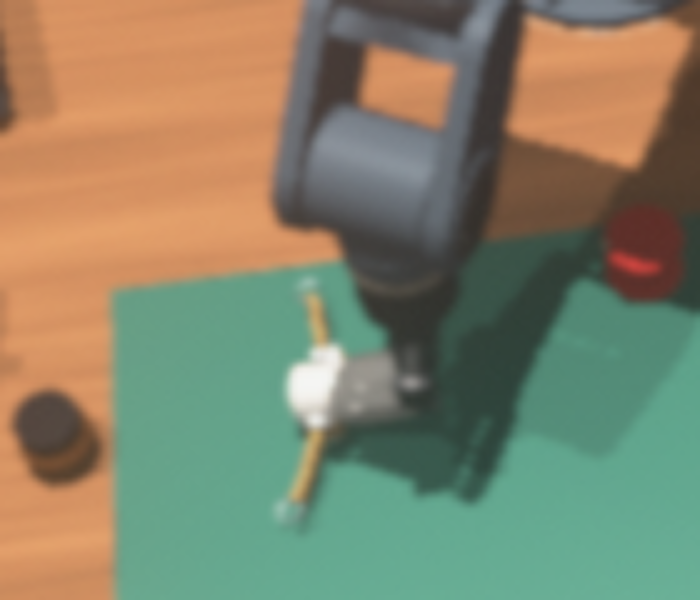

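Emit:
{"name": "step_arm", "arguments": {"rows": [{"dp": [0, -3, 4], "spin": 0}, {"dp": [-1, -6, 8], "spin": 0}, {"dp": [-1, -9, 12], "spin": 0}, {"dp": [-1, -12, 15], "spin": 0}, {"dp": [-2, -15, 18], "spin": 0}, {"dp": [-2, -18, 21], "spin": 0}, {"dp": [-2, -22, 24], "spin": 0}, {"dp": [-3, -26, 26], "spin": 0}]}}

```text
time: 11.42
tcp_pos: [0.477, -0.2248, 0.1473]
tool_rot: [-0.472, 0.472, -0.526, 0.526]
force: [0.6, 0.9, -3.9]
grip_width: 0.0486
```

Run:
```python
from h import *
st();snap('wrist','w12',s=1.5)
```

```text
{'time': 11.417, 'tcp_pos': [0.477, -0.225, 0.147], 'tool_rot': [-0.472, 0.472, -0.526, 0.526], 'force': [0.576, 0.858, -3.902], 'wrist_torque': [0.182, -0.063, -0.001], 'grip_width': 0.049, 'qpos': [-0.529, 0.529, 1.832, 0.0, 0.78, -0.421]}
```

View pics/w12.png

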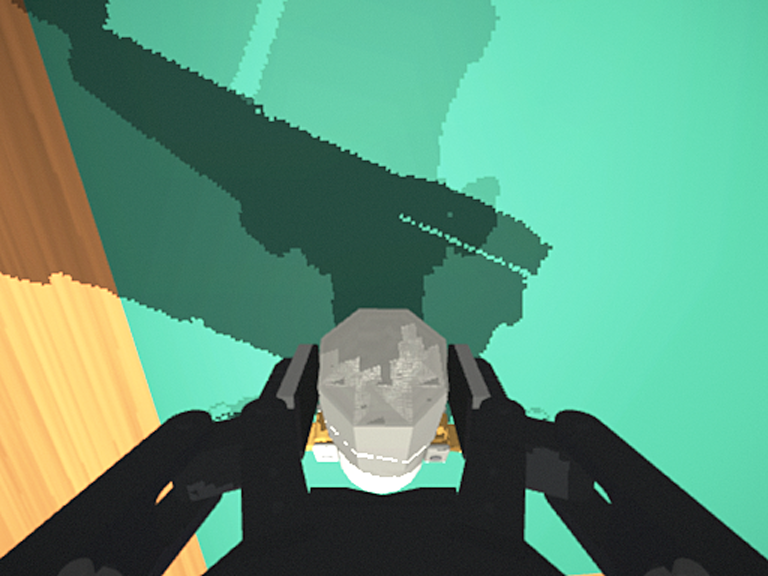

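Emit:
{"name": "step_arm", "arguments": {"rows": [{"dp": [-1, -6, 4], "spin": 0}, {"dp": [-1, -12, 8], "spin": 0}, {"dp": [-2, -18, 12], "spin": 0}, {"dp": [-3, -24, 15], "spin": 0}, {"dp": [-3, -30, 18], "spin": 0}, {"dp": [-4, -36, 20], "spin": 0}, {"dp": [-5, -42, 21], "spin": 0}, {"dp": [-5, -48, 22], "spin": 0}]}}

```text
time: 12.13
tcp_pos: [0.4716, -0.2731, 0.1689]
tool_rot: [0.472, -0.472, 0.526, -0.526]
force: [0.1, 0.0, -3.9]
grip_width: 0.0486
```

Run:
```python
from h import *
st();snap('wrist','w13',s=1.5)
```

```text
{'time': 12.133, 'tcp_pos': [0.472, -0.273, 0.169], 'tool_rot': [0.472, -0.472, 0.526, -0.526], 'force': [0.055, 0.007, -3.928], 'wrist_torque': [0.142, -0.038, -0.048], 'grip_width': 0.049, 'qpos': [-0.61, 0.52, 1.775, -0.0, 0.847, -0.502]}
```

View pics/w13.png

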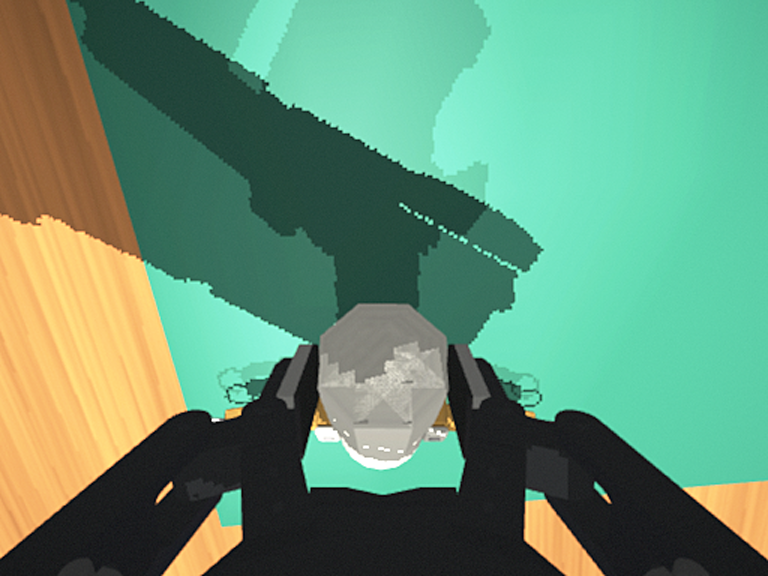

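Emit:
{"name": "step_arm", "arguments": {"rows": [{"dp": [-1, -6, -3], "spin": 0}, {"dp": [-1, -12, -5], "spin": 0}, {"dp": [-2, -18, -5], "spin": 0}, {"dp": [-3, -24, -5], "spin": 0}, {"dp": [-3, -30, -5], "spin": 0}, {"dp": [-4, -36, -5], "spin": 0}, {"dp": [-5, -42, -5], "spin": 0}, {"dp": [-5, -48, -5], "spin": 0}]}}

```text
time: 12.85
tcp_pos: [0.4667, -0.321, 0.1639]
tool_rot: [0.472, -0.472, 0.526, -0.526]
force: [0.2, 0.2, -4.8]
grip_width: 0.0483
```

Run:
```python
from h import *
st();snap('wrist','w14',s=1.5)
```

```text
{'time': 12.85, 'tcp_pos': [0.467, -0.321, 0.164], 'tool_rot': [0.472, -0.472, 0.526, -0.526], 'force': [0.171, 0.248, -4.755], 'wrist_torque': [0.154, -0.003, -0.013], 'grip_width': 0.048, 'qpos': [-0.685, 0.559, 1.72, -0.0, 0.863, -0.577]}
```

View pics/w14.png

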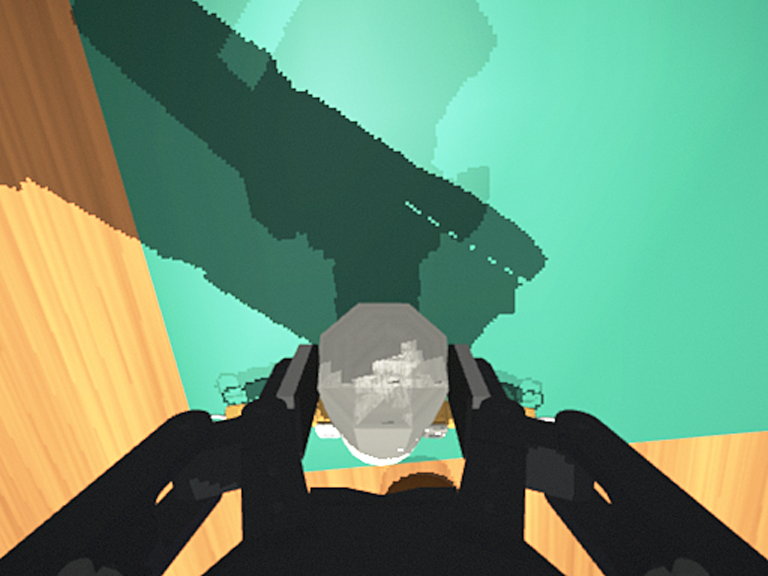

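Emit:
{"name": "step_arm", "arguments": {"rows": [{"dp": [0, 0, -3], "spin": 0}, {"dp": [0, 0, -6], "spin": 0}, {"dp": [0, 0, -9], "spin": 0}, {"dp": [0, 0, -12], "spin": 0}, {"dp": [0, -3, -12], "spin": 0}, {"dp": [-1, -6, -12], "spin": 0}, {"dp": [-1, -9, -12], "spin": 0}, {"dp": [-1, -12, -12], "spin": 0}]}}

```text
time: 13.57
tcp_pos: [0.4685, -0.3313, 0.1557]
tool_rot: [-0.474, 0.471, -0.525, 0.528]
force: [4.7, 26.3, 46.4]
grip_width: 0.0485
```

Run:
```python
from h import *
st();snap('wrist','w15',s=1.5);snap('scene','s15',crop=(120,140,260,260),s=5)
```

```text
{'time': 13.567, 'tcp_pos': [0.469, -0.331, 0.156], 'tool_rot': [-0.474, 0.471, -0.525, 0.528], 'force': [4.661, 26.306, 46.378], 'wrist_torque': [4.253, -0.773, 0.052], 'grip_width': 0.049, 'qpos': [-0.698, 0.581, 1.706, 0.005, 0.85, -0.593]}
```

View pics/w15.png

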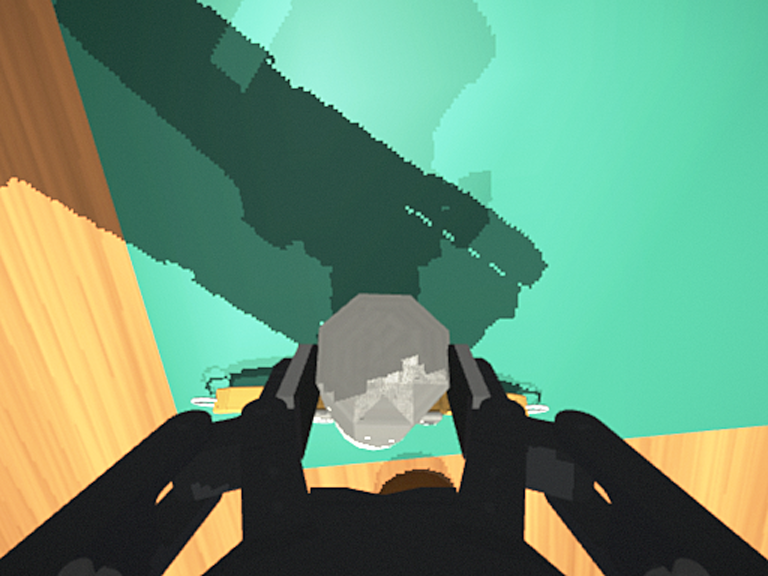

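View pics/s15.png

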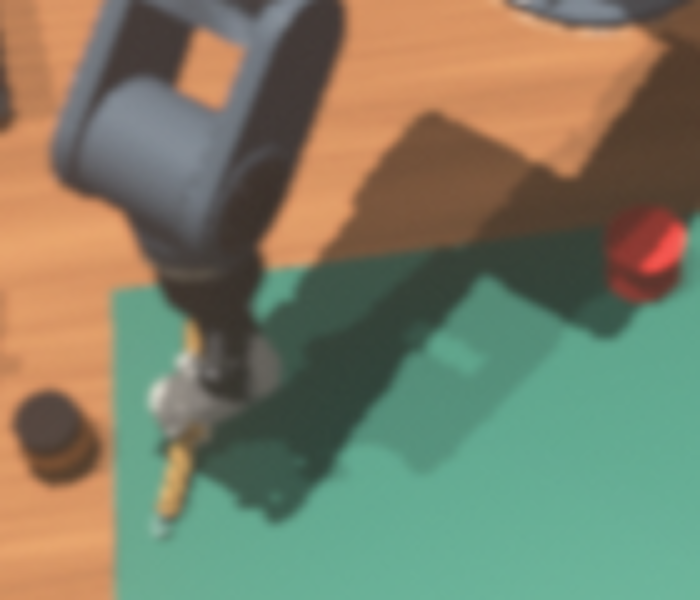

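Emit:
{"name": "step_arm", "arguments": {"rows": [{"dp": [-1, -4, 2], "spin": 0}, {"dp": [-1, -8, 4], "spin": 0}, {"dp": [-2, -12, 4], "spin": 0}, {"dp": [-2, -16, 4], "spin": 0}, {"dp": [-2, -20, 4], "spin": 0}, {"dp": [-2, -20, 4], "spin": 0}, {"dp": [-2, -20, 4], "spin": 0}, {"dp": [-2, -20, 4], "spin": 0}]}}

```text
time: 14.33
tcp_pos: [0.4668, -0.3527, 0.1604]
tool_rot: [-0.473, 0.471, -0.523, 0.529]
force: [3.5, 11.4, 36.3]
grip_width: 0.0485
```

Run:
```python
from h import *
st();snap('wrist','w16',s=1.5);snap('scene','s16',crop=(120,140,260,260),s=5)
```

```text
{'time': 14.333, 'tcp_pos': [0.467, -0.353, 0.16], 'tool_rot': [-0.473, 0.471, -0.523, 0.529], 'force': [3.461, 11.369, 36.278], 'wrist_torque': [2.294, -0.709, 0.008], 'grip_width': 0.048, 'qpos': [-0.727, 0.589, 1.675, 0.003, 0.869, -0.621]}
```

View pics/w16.png

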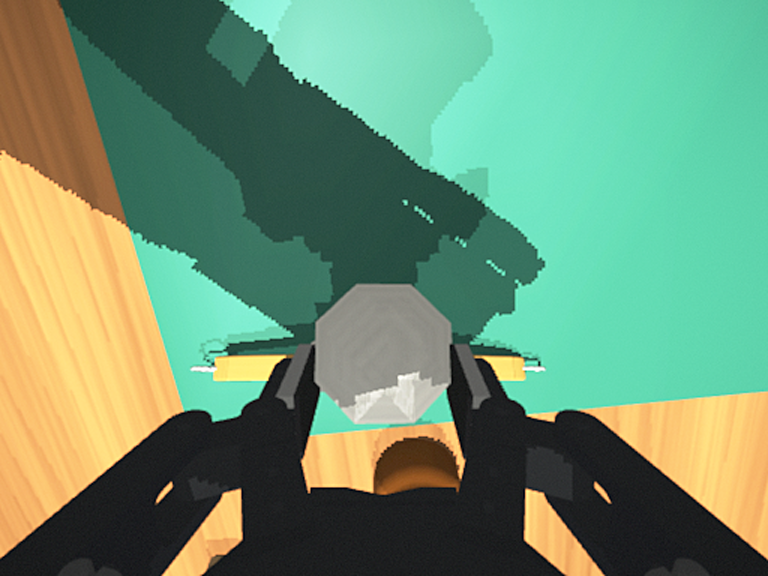

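View pics/s16.png

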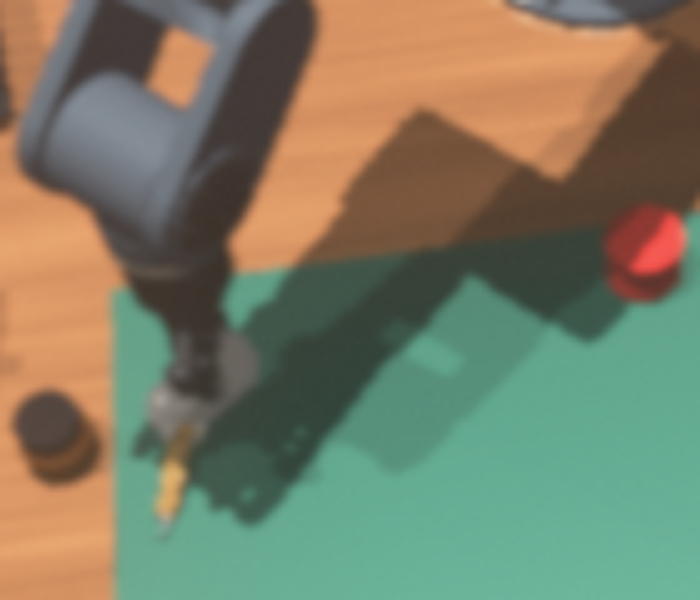

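Run:
```python
from h import *
C=cal('wrist')
for z in (.1,.11): print(ray('wrist',(383/1.5,354/1.5),z,C))
for z in (.005,.02): print(ray('wrist',(203/1.5,368/1.5),z,C),ray('wrist',(535/1.5,369/1.5),z,C))
```

```text
[ 0.46905902 -0.34275998  0.1       ]
[ 0.46954418 -0.33750709  0.11      ]
[ 0.3537871  -0.38986904  0.005     ] [ 0.556606   -0.41337411  0.005     ]
[ 0.36191773 -0.38217658  0.02      ] [ 0.55116889 -0.40410925  0.02      ]
```

Emit:
{"name": "step_arm", "arguments": {"rows": [{"dp": [0, 0, 8], "spin": 0}, {"dp": [2, 20, 14], "spin": 0}, {"dp": [4, 50, 14], "spin": 0}, {"dp": [8, 80, 14], "spin": 0}, {"dp": [12, 110, 14], "spin": 0}, {"dp": [13, 120, 14], "spin": 0}, {"dp": [13, 120, 10], "spin": 0}, {"dp": [13, 119, 7], "spin": 0}]}}

```text
time: 15.1
tcp_pos: [0.477, -0.2332, 0.1625]
tool_rot: [-0.473, 0.473, -0.526, 0.526]
force: [-0.0, -0.2, -4.2]
grip_width: 0.0483
```

Emit:
{"name": "step_arm", "arguments": {"rows": [{"dp": [0, 0, -2], "spin": 0}, {"dp": [0, -4, -3], "spin": 0}, {"dp": [-1, -8, -3], "spin": 0}, {"dp": [-1, -12, -3], "spin": 0}, {"dp": [-2, -16, -3], "spin": 0}, {"dp": [-2, -20, -3], "spin": 0}, {"dp": [-3, -24, -3], "spin": 0}, {"dp": [-3, -28, -3], "spin": 0}]}}

```text
time: 15.77
tcp_pos: [0.4749, -0.2634, 0.1623]
tool_rot: [-0.472, 0.471, -0.525, 0.528]
force: [-1.2, 3.9, 23.1]
grip_width: 0.0485
```

Run:
```python
from h import *
st();snap('wrist','w17',s=1.5)
```

```text
{'time': 15.767, 'tcp_pos': [0.475, -0.263, 0.162], 'tool_rot': [-0.472, 0.471, -0.525, 0.528], 'force': [-1.16, 3.902, 23.108], 'wrist_torque': [1.017, 0.343, -0.049], 'grip_width': 0.048, 'qpos': [-0.592, 0.526, 1.786, 0.0, 0.825, -0.483]}
```

View pics/w17.png

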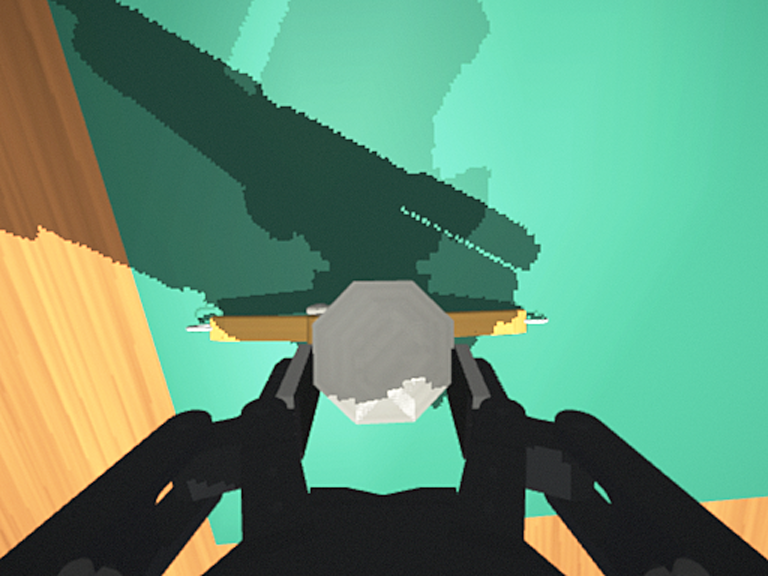

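Run:
```python
from h import *
C=cal('wrist')
for z in (.1,.11): print(ray('wrist',(382.5/1.5,352/1.5),z,C))
for z in (.005,.02): print(ray('wrist',(200/1.5,328/1.5),z,C),ray('wrist',(540/1.5,322/1.5),z,C))
```

```text
[ 0.47677765 -0.25429413  0.1       ]
[ 0.47731659 -0.24911758  0.11      ]
[ 0.36474791 -0.27540295  0.005     ] [ 0.56745058 -0.29414806  0.005     ]
[ 0.37264442 -0.26949907  0.02      ] [ 0.56190793 -0.28700137  0.02      ]
```

Emit:
{"name": "step_arm", "arguments": {"rows": [{"dp": [-1, -4, 0], "spin": 0}, {"dp": [-1, -8, 0], "spin": 0}, {"dp": [-1, -12, 0], "spin": 0}, {"dp": [-2, -16, -1], "spin": 0}, {"dp": [-2, -20, -2], "spin": 0}, {"dp": [-3, -24, -3], "spin": 0}, {"dp": [-3, -24, -3], "spin": 0}, {"dp": [-3, -24, -3], "spin": 0}]}}

```text
time: 16.48
tcp_pos: [0.4715, -0.2878, 0.1587]
tool_rot: [-0.472, 0.472, -0.525, 0.528]
force: [-3.8, -0.6, 17.5]
grip_width: 0.0482
```

Run:
```python
from h import *
st();snap('wrist','w18',s=1.5)
```

```text
{'time': 16.483, 'tcp_pos': [0.471, -0.288, 0.159], 'tool_rot': [-0.472, 0.472, -0.525, 0.528], 'force': [-3.836, -0.577, 17.474], 'wrist_torque': [0.313, 0.527, 0.025], 'grip_width': 0.048, 'qpos': [-0.632, 0.545, 1.762, -0.001, 0.83, -0.522]}
```

View pics/w18.png

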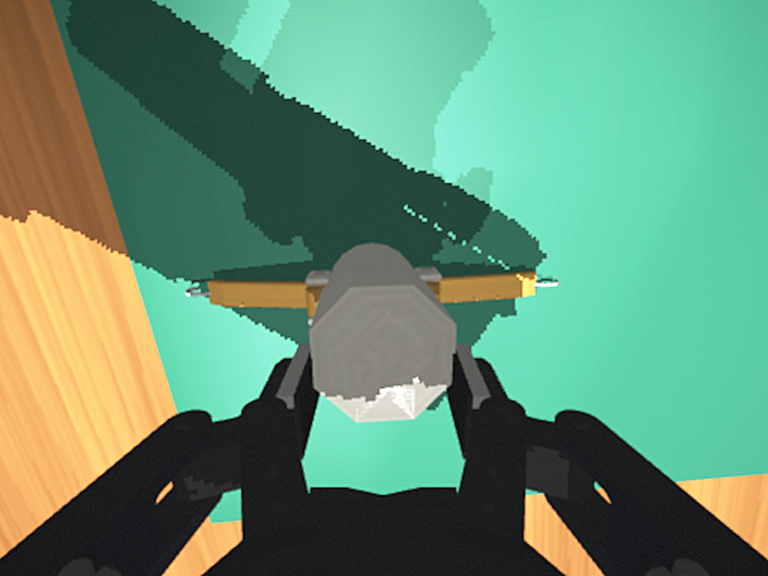

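Emit:
{"name": "step_arm", "arguments": {"rows": [{"dp": [0, 0, 2], "spin": 0}, {"dp": [0, 0, 2], "spin": 0}, {"dp": [0, 0, 2], "spin": 0}, {"dp": [0, 0, 2], "spin": 0}, {"dp": [0, 0, 2], "spin": 0}, {"dp": [0, 0, 2], "spin": 0}, {"dp": [0, 0, 2], "spin": 0}, {"dp": [0, 0, 2], "spin": 0}], "grip": 0.6}}

```text
time: 17.2
tcp_pos: [0.4709, -0.2854, 0.1588]
tool_rot: [0.472, -0.472, 0.526, -0.526]
force: [0.1, -0.2, -0.1]
grip_width: 0.0687
```

Run:
```python
from h import *
st();snap('wrist','w19',s=1.5)
```

```text
{'time': 17.2, 'tcp_pos': [0.471, -0.285, 0.159], 'tool_rot': [0.472, -0.472, 0.526, -0.526], 'force': [0.073, -0.185, -0.11], 'wrist_torque': [0.005, 0.033, -0.002], 'grip_width': 0.069, 'qpos': [-0.629, 0.544, 1.765, 0.0, 0.833, -0.521]}
```

View pics/w19.png

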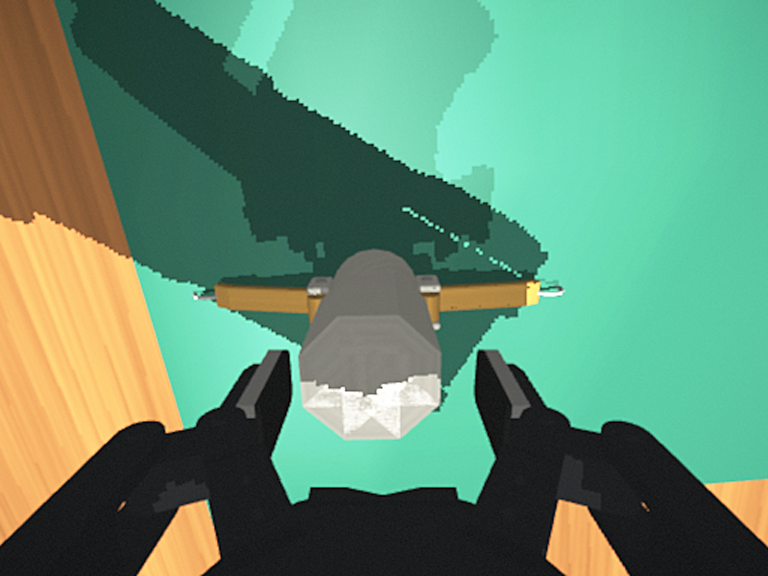

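Run:
```python
from h import *
C=cal('wrist')
print(ray('wrist',(370.5/1.5,377/1.5),.1,C))
for u in((300,375),(441,375),(371,316),(371,439)):print(ray('wrist',np.array(u)/1.5,.1,C))
a=ray('wrist',(217/1.5,297/1.5),.012,C);b=ray('wrist',(538/1.5,292/1.5),.012,C);print(a,b,(a+b)/2,np.degrees(np.arctan2(*(b-a)[[1,0]])))
im=cv2.imread('pics/w19_raw.png');cv2.imwrite('pics/w19c.png',cv2.resize(im[150:300,120:390],None,fx=2.9,fy=2.9,interpolation=cv2.INTER_CUBIC))
```

```text
[ 0.46741632 -0.28297499  0.1       ]
[ 0.44280817 -0.27951768  0.1       ]
[ 0.49220082 -0.28484474  0.1       ]
[ 0.47029243 -0.25993952  0.1       ]
[ 0.46454774 -0.30897936  0.1       ]
[ 0.37945587 -0.27515759  0.012     ] [ 0.55758347 -0.29144355  0.012     ] [ 0.46851967 -0.28330057  0.012     ] -5.223951174294662
```

View pics/w19c.png

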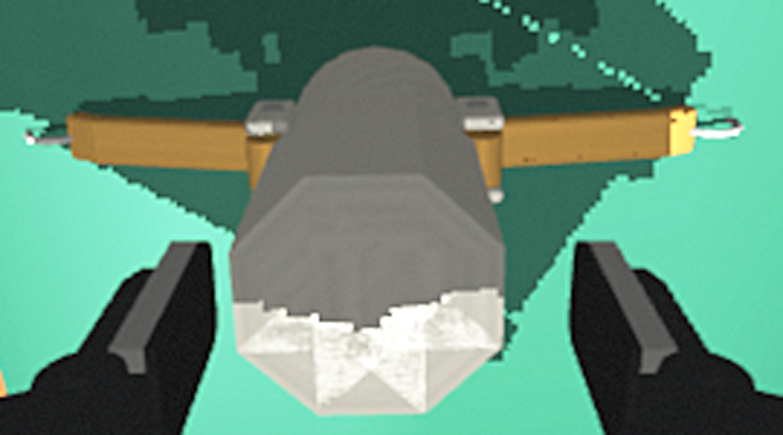

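Emit:
{"name": "step_arm", "arguments": {"rows": [{"dp": [-3, 1, 0], "spin": 1}, {"dp": [-3, 1, -10], "spin": 1}, {"dp": [-3, 1, -20], "spin": 1}, {"dp": [-3, 1, -30], "spin": 1}, {"dp": [-3, 1, -36], "spin": 1}, {"dp": [-3, 1, -37], "spin": 1}, {"dp": [-3, 1, -37], "spin": 1}, {"dp": [-3, 1, -37], "spin": 1}]}}

```text
time: 17.92
tcp_pos: [0.468, -0.2845, 0.1219]
tool_rot: [-0.477, 0.477, -0.522, 0.522]
force: [-0.3, 0.1, 0.9]
grip_width: 0.0687
```

Emit:
{"name": "step_arm", "arguments": {"rows": [{"dp": [0, 0, 0], "spin": 0}, {"dp": [0, 0, 0], "spin": 0}, {"dp": [0, 0, 0], "spin": 0}, {"dp": [0, 0, 0], "spin": 0}, {"dp": [0, 0, 0], "spin": 0}, {"dp": [0, 0, 0], "spin": 0}, {"dp": [0, 0, 0], "spin": 0}, {"dp": [0, 0, 0], "spin": 0}], "grip": -1, "force": 80}}

```text
time: 18.58
tcp_pos: [0.4678, -0.2845, 0.1225]
tool_rot: [-0.477, 0.477, -0.522, 0.522]
force: [-3.4, 0.5, 4.8]
grip_width: 0.0495
```

Run:
```python
from h import *
st();snap('wrist','w20',s=1.5)
```

```text
{'time': 18.583, 'tcp_pos': [0.468, -0.285, 0.123], 'tool_rot': [-0.477, 0.477, -0.522, 0.522], 'force': [-3.391, 0.53, 4.771], 'wrist_torque': [0.095, 0.555, 0.022], 'grip_width': 0.05, 'qpos': [-0.631, 0.599, 1.786, -0.0, 0.756, -0.541]}
```

View pics/w20.png

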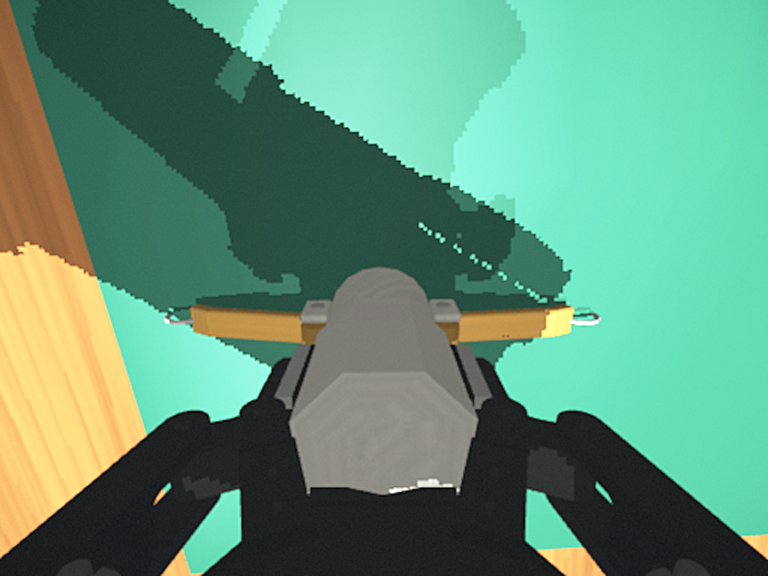

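Emit:
{"name": "step_arm", "arguments": {"rows": [{"dp": [0, 0, 20], "spin": 0}, {"dp": [0, 0, 55], "spin": 0}, {"dp": [4, 15, 90], "spin": 0}, {"dp": [8, 40, 120], "spin": 0}, {"dp": [12, 65, 150], "spin": 0}, {"dp": [16, 90, 178], "spin": 0}, {"dp": [20, 120, 205], "spin": 0}, {"dp": [24, 155, 225], "spin": 0}]}}

```text
time: 19.3
tcp_pos: [0.4918, -0.1286, 0.3491]
tool_rot: [-0.477, 0.476, -0.522, 0.523]
force: [1.0, 0.5, -3.7]
grip_width: 0.0494
```

Emit:
{"name": "step_arm", "arguments": {"rows": [{"dp": [2, 35, 15], "spin": 0}, {"dp": [5, 70, 25], "spin": 0}, {"dp": [8, 105, 33], "spin": 0}, {"dp": [11, 140, 33], "spin": 0}, {"dp": [13, 160, 33], "spin": 0}, {"dp": [13, 165, 33], "spin": 0}, {"dp": [13, 165, 33], "spin": 0}, {"dp": [13, 165, 33], "spin": 0}]}}

```text
time: 19.97
tcp_pos: [0.5047, 0.0351, 0.3796]
tool_rot: [0.477, -0.477, 0.522, -0.522]
force: [-0.4, -1.2, -4.2]
grip_width: 0.0492
```

Run:
```python
from h import *
st();C=cal('wrist');print(proj('wrist',(.512,.1685,.212),C)*1.5);snap('wrist','w21',s=1.5)
```

```text
{'time': 19.967, 'tcp_pos': [0.505, 0.035, 0.38], 'tool_rot': [0.477, -0.477, 0.522, -0.522], 'force': [-0.372, -1.188, -4.162], 'wrist_torque': [-0.048, -0.013, -0.05], 'grip_width': 0.049, 'qpos': [-0.022, 0.199, 1.663, -0.0, 1.281, 0.068]}
[372.56478951  36.13572918]
```

View pics/w21.png

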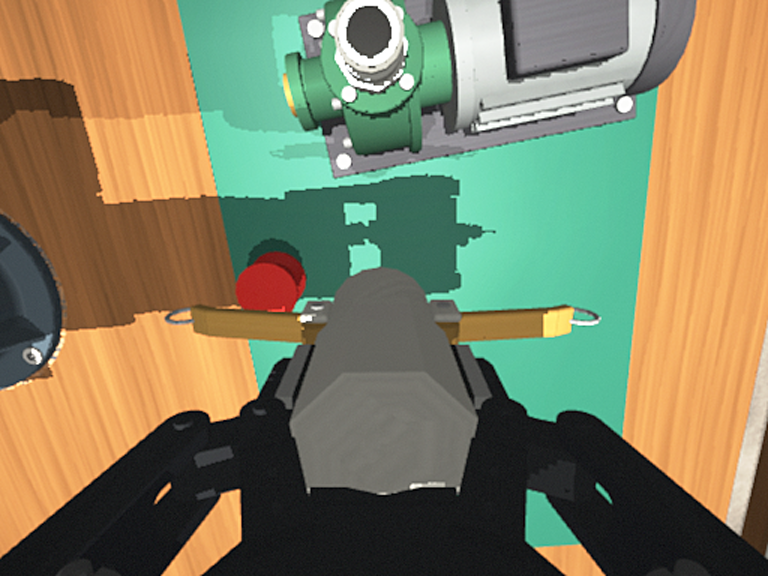

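Run:
```python
import cv2
im=cv2.imread('pics/w21_raw.png');cv2.imwrite('pics/w21c.png',cv2.resize(im[0:60,205:295],None,fx=8,fy=8,interpolation=cv2.INTER_CUBIC))
```

```text
(no output)
```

View pics/w21c.png

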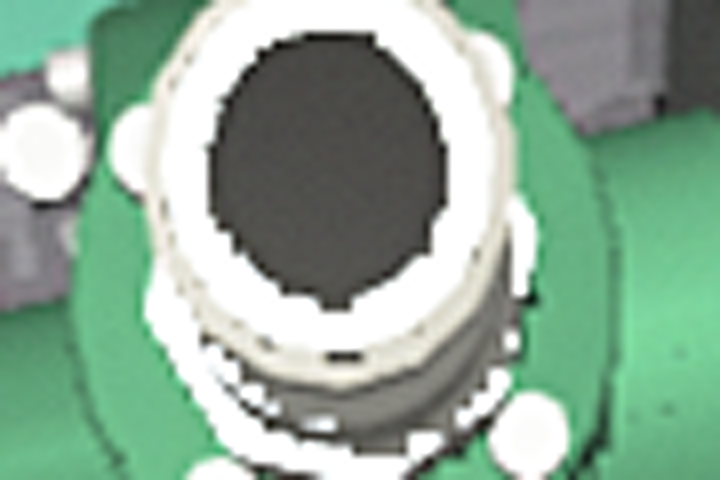

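Run:
```python
from h import *
C=cal('wrist')
for u in ((245.9,21),(246.2,20.9)):print(ray('wrist',u,.212,C))
# coupling far top edge / ears to check held centre: closed end z = tcp-.0225
z=.3796-.0225
for u in((290,417),(477,417),(383,373)):print(ray('wrist',np.array(u)/1.5,z,C))
```

```text
[0.51053344 0.17031389 0.212     ]
[0.51076701 0.17035942 0.212     ]
[0.48224932 0.04853389 0.3571    ]
[0.53097143 0.04412936 0.3571    ]
[0.50767008 0.05929469 0.3571    ]
```

Emit:
{"name": "step_arm", "arguments": {"rows": [{"dp": [1, 17, 0], "spin": 7}, {"dp": [2, 34, 0], "spin": 14}, {"dp": [3, 51, 0], "spin": 21}, {"dp": [4, 68, 0], "spin": 28}, {"dp": [4, 85, 0], "spin": 35}, {"dp": [5, 102, 0], "spin": 42}, {"dp": [5, 119, 0], "spin": 49}, {"dp": [5, 134, 0], "spin": 56}]}}

```text
time: 20.68
tcp_pos: [0.5102, 0.1692, 0.3797]
tool_rot: [-0.667, 0.667, -0.236, 0.236]
force: [0.6, 0.3, -4.0]
grip_width: 0.0494
```

Emit:
{"name": "step_arm", "arguments": {"rows": [{"dp": [0, 0, 0], "spin": 7}, {"dp": [0, 0, 0], "spin": 14}, {"dp": [0, 0, -4], "spin": 21}, {"dp": [0, 0, -10], "spin": 28}, {"dp": [0, 0, -18], "spin": 34}, {"dp": [0, 0, -26], "spin": 34}, {"dp": [0, 0, -34], "spin": 34}, {"dp": [0, 0, -36], "spin": 34}]}}

```text
time: 21.35
tcp_pos: [0.5097, 0.1688, 0.3423]
tool_rot: [-0.706, 0.707, -0.034, 0.033]
force: [-0.8, -0.4, -4.5]
grip_width: 0.0493
```

Run:
```python
from h import *
st();snap('scene','s22',crop=(250,120,360,220),s=6);snap('wrist','w22',s=1.5)
```

```text
{'time': 21.35, 'tcp_pos': [0.51, 0.169, 0.342], 'tool_rot': [-0.706, 0.707, -0.034, 0.033], 'force': [-0.817, -0.364, -4.513], 'wrist_torque': [0.026, 0.014, -0.008], 'grip_width': 0.049, 'qpos': [0.233, 0.29, 1.638, -0.0, 1.216, -1.243]}
```

View pics/s22.png

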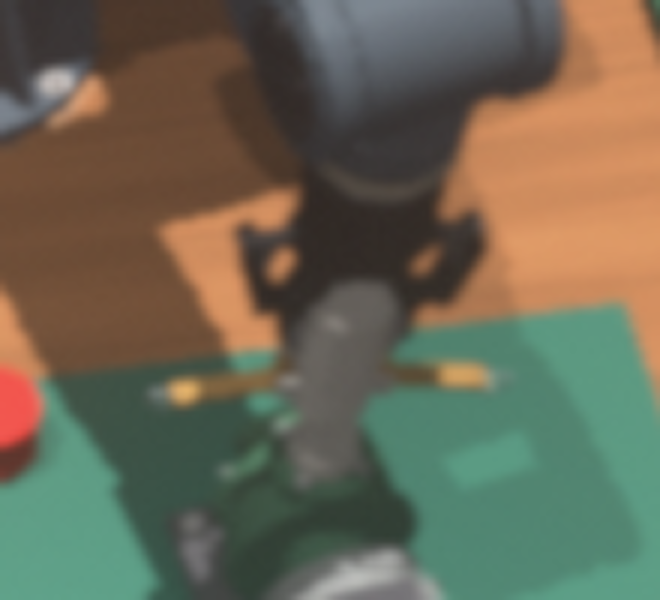

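View pics/w22.png

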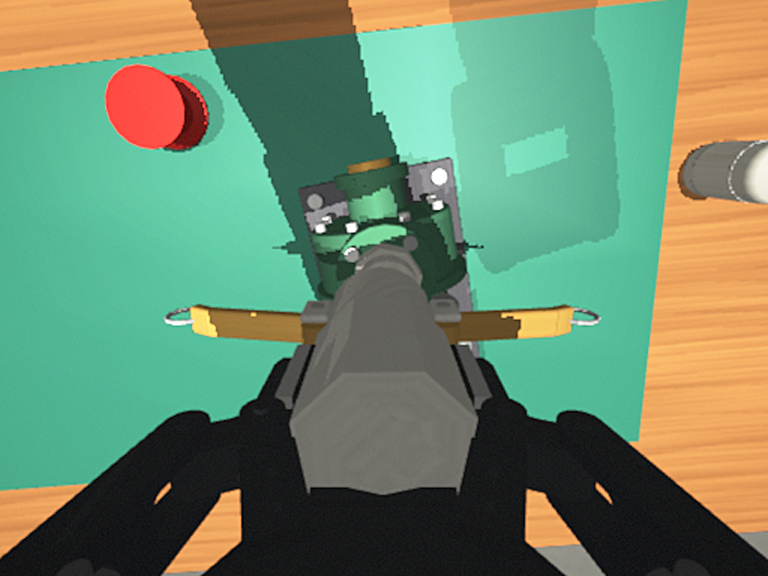

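Emit:
{"name": "step_arm", "arguments": {"rows": [{"dp": [0, 1, -3], "spin": 0}, {"dp": [0, 1, -6], "spin": 0}, {"dp": [0, 1, -9], "spin": 0}, {"dp": [0, 1, -12], "spin": 0}, {"dp": [0, 1, -14], "spin": 0}, {"dp": [0, 1, -16], "spin": 0}, {"dp": [0, 1, -18], "spin": 0}, {"dp": [0, 1, -18], "spin": 0}]}}

```text
time: 22.12
tcp_pos: [0.5098, 0.1712, 0.3259]
tool_rot: [0.707, -0.706, 0.032, -0.032]
force: [-1.5, 6.0, -4.1]
grip_width: 0.0491
```

Emit:
{"name": "step_arm", "arguments": {"rows": [{"dp": [0, 1, -3], "spin": 0}, {"dp": [0, 1, -6], "spin": 0}, {"dp": [0, 1, -9], "spin": 0}, {"dp": [0, 1, -12], "spin": 0}, {"dp": [0, 1, -15], "spin": 0}, {"dp": [0, 1, -18], "spin": 0}, {"dp": [0, 1, -20], "spin": 0}, {"dp": [0, 1, -20], "spin": 0}]}}

```text
time: 22.78
tcp_pos: [0.5098, 0.1715, 0.3053]
tool_rot: [-0.706, 0.707, -0.032, 0.032]
force: [-0.2, 0.9, -5.7]
grip_width: 0.049
```

Run:
```python
from h import *
st()
```

```text
{'time': 22.783, 'tcp_pos': [0.51, 0.171, 0.305], 'tool_rot': [-0.706, 0.707, -0.032, 0.032], 'force': [-0.187, 0.914, -5.743], 'wrist_torque': [0.302, 0.128, -0.012], 'grip_width': 0.049, 'qpos': [0.238, 0.327, 1.681, -0.0, 1.134, -1.242]}
```

Emit:
{"name": "step_arm", "arguments": {"rows": [{"dp": [0, 0, -3], "spin": 0}, {"dp": [0, 0, -6], "spin": 0}, {"dp": [0, 0, -8], "spin": 0}, {"dp": [0, 0, -10], "spin": 0}, {"dp": [0, 0, -11], "spin": 0}, {"dp": [0, 0, -12], "spin": 0}, {"dp": [0, 0, -12], "spin": 0}, {"dp": [0, 0, -12], "spin": 0}]}}

```text
time: 23.45
tcp_pos: [0.5099, 0.1716, 0.2949]
tool_rot: [0.707, -0.706, 0.032, -0.032]
force: [-4.7, 0.8, 8.0]
grip_width: 0.0493
```

Emit:
{"name": "step_arm", "arguments": {"rows": [{"dp": [0, 0, -1], "spin": 0}, {"dp": [0, 0, -2], "spin": 0}, {"dp": [0, 0, -3], "spin": 0}, {"dp": [0, 0, -3], "spin": 0}, {"dp": [0, 0, -3], "spin": 0}, {"dp": [0, 0, -3], "spin": 0}, {"dp": [0, 0, -3], "spin": 0}, {"dp": [0, 0, -3], "spin": 0}]}}

```text
time: 24.12
tcp_pos: [0.51, 0.1716, 0.2942]
tool_rot: [0.707, -0.706, 0.031, -0.033]
force: [-13.9, -3.2, 31.0]
grip_width: 0.0491
```

Emit:
{"name": "step_arm", "arguments": {"rows": [{"dp": [0, 0, 2], "spin": 0}, {"dp": [0, 0, 3], "spin": 0}, {"dp": [0, 0, 3], "spin": 0}, {"dp": [0, 0, 3], "spin": 0}, {"dp": [0, 0, 3], "spin": 0}, {"dp": [0, 0, 10], "spin": 0}, {"dp": [0, 0, 40], "spin": 0}, {"dp": [0, 0, 75], "spin": 0}], "grip": 1}}

```text
time: 24.78
tcp_pos: [0.5093, 0.1714, 0.3654]
tool_rot: [-0.706, 0.707, -0.033, 0.031]
force: [0.3, 0.2, -0.2]
grip_width: 0.0854
```

Emit:
{"name": "step_arm", "arguments": {"rows": [{"dp": [0, 10, 20], "spin": -7}, {"dp": [0, 25, 20], "spin": -14}, {"dp": [0, 40, 20], "spin": -21}, {"dp": [0, 55, 20], "spin": -28}, {"dp": [0, 70, 20], "spin": -35}, {"dp": [0, 85, 20], "spin": -42}, {"dp": [0, 85, 20], "spin": -49}, {"dp": [0, 85, 20], "spin": -56}]}}

```text
time: 25.45
tcp_pos: [0.5098, 0.2573, 0.3861]
tool_rot: [-0.608, 0.608, -0.361, 0.361]
force: [-0.2, -0.2, -0.8]
grip_width: 0.0856
```

Emit:
{"name": "step_arm", "arguments": {"rows": [{"dp": [0, 0, 0], "spin": -7}, {"dp": [0, 0, 0], "spin": -14}, {"dp": [0, 0, 0], "spin": -21}, {"dp": [0, 0, 0], "spin": -28}, {"dp": [0, 0, 0], "spin": -34}, {"dp": [0, 0, 0], "spin": -34}, {"dp": [0, 0, 0], "spin": -34}, {"dp": [0, 0, 0], "spin": -34}], "grip": 0.0}}

```text
time: 26.12
tcp_pos: [0.5099, 0.2566, 0.3861]
tool_rot: [-0.478, 0.478, -0.521, 0.521]
force: [0.7, 0.5, -0.5]
grip_width: 0.0427
```

Run:
```python
from h import *
st();snap('wrist','w23',s=1.5);snap('scene','s23',crop=(250,120,360,220),s=6)
```

```text
{'time': 26.117, 'tcp_pos': [0.51, 0.257, 0.386], 'tool_rot': [-0.478, 0.478, -0.521, 0.521], 'force': [0.692, 0.529, -0.493], 'wrist_torque': [0.007, -0.012, 0.001], 'grip_width': 0.043, 'qpos': [0.385, 0.32, 1.49, -0.0, 1.332, 0.472]}
```

View pics/w23.png

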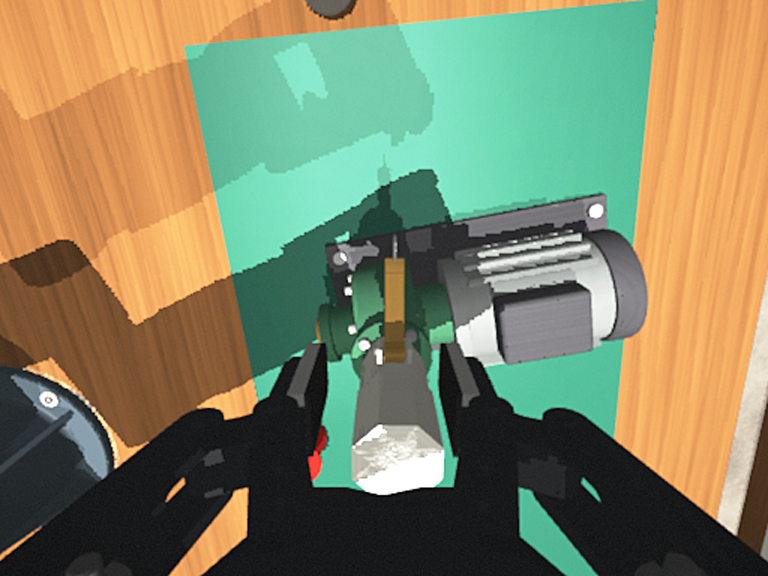

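View pics/s23.png

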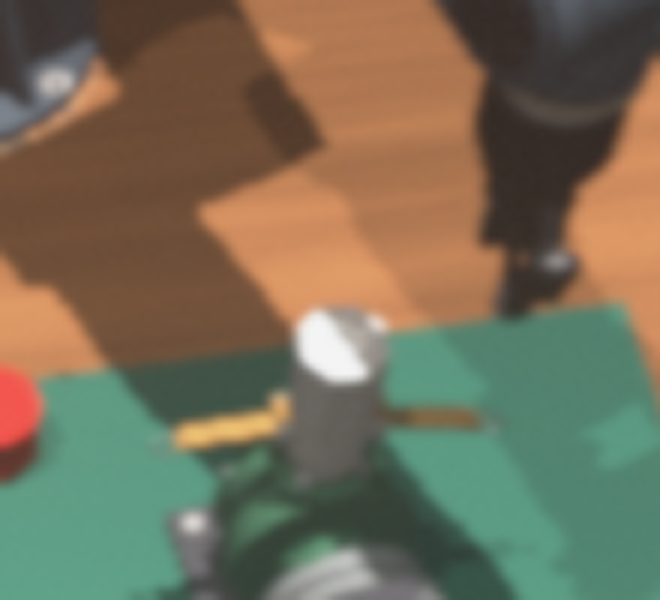

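Run:
```python
from h import *
C=cal('wrist');S=cal('scene')
ax=np.array([.5105,.171]);a=np.radians(84.8);u=np.array([np.cos(a),np.sin(a)])
for th in (1.4,1.5,1.6,1.7,1.8,1.9):
    for sg in(1,-1):
        o=28+66*np.sin(th)+4*np.cos(th); z=193+66*np.cos(th)-4*np.sin(th)
        p=np.r_[ax+sg*u*o/1000,z/1000]
        print(th,sg,'wrist',proj('w',p,C)*1.5,'sceneCrop',(proj('s',p,S)-[250,120])*6)
print('ctr', (proj('s',np.r_[ax,.272],S)-[250,120])*6, proj('w',np.r_[ax,.272],C)*1.5)
print(ray('w',(397/1.5,350/1.5),.19,C),ray('w',(396/1.5,262/1.5),.185,C))
im=cv2.imread('pics/w23_raw.png');cv2.imwrite('pics/w23c.png',cv2.resize(im[150:330,200:330],None,fx=4,fy=4,interpolation=cv2.INTER_CUBIC)[:600])
```

```text
1.4 1 wrist [394.95702128 264.47852573] sceneCrop [478.11857248 398.68894057]
1.4 -1 wrist [392.18937165 496.21242863] sceneCrop [166.67089584 416.00173129]
1.5 1 wrist [394.68487801 261.24930569] sceneCrop [476.98068926 404.62250228]
1.5 -1 wrist [392.00751125 489.97798234] sceneCrop [165.40912592 421.97292926]
1.6 1 wrist [394.41367585 259.11461279] sceneCrop [474.76607208 410.57701618]
1.6 -1 wrist [391.83996297 483.32294226] sceneCrop [165.25142792 427.84324183]
1.7 1 wrist [394.14647364 258.02531734] sceneCrop [471.50877154 416.49367927]
1.7 -1 wrist [391.68723909 476.32176767] sceneCrop [166.18667664 433.55545958]
1.8 1 wrist [393.88588944 257.92284275] sceneCrop [467.25213687 422.31538196]
1.8 -1 wrist [391.54968238 469.04309059] sceneCrop [168.19321398 439.05523822]
1.9 1 wrist [393.6341202  258.74251772] sceneCrop [462.04798421 427.98717654]
1.9 -1 wrist [391.42750016 461.54985105] sceneCrop [171.2395401  444.29151045]
ctr [336.46715847 339.50912222] [396.63211687 465.08003502]
[0.51550002 0.19825753 0.19      ] [0.51993118 0.26181829 0.185     ]
```

View pics/w23c.png

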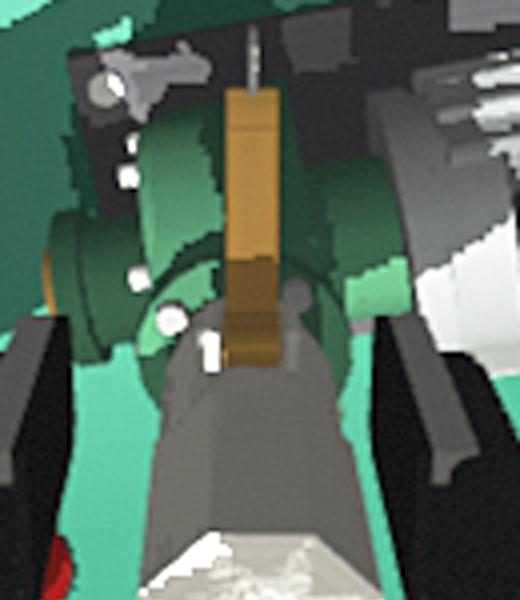

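Emit:
{"name": "step_arm", "arguments": {"rows": [{"dp": [9, -3, -25], "spin": 0}, {"dp": [9, -3, -55], "spin": 0}, {"dp": [9, -3, -85], "spin": 0}, {"dp": [9, -3, -110], "spin": 0}, {"dp": [9, -3, -130], "spin": 0}, {"dp": [9, -3, -145], "spin": 0}, {"dp": [9, -3, -149], "spin": 0}, {"dp": [9, -3, -149], "spin": 0}]}}

```text
time: 26.88
tcp_pos: [0.5186, 0.2535, 0.2361]
tool_rot: [0.476, -0.478, 0.522, -0.522]
force: [-0.2, -0.3, 0.3]
grip_width: 0.043
```

Run:
```python
from h import *
st();snap('wrist','w24',s=1.5)
```

```text
{'time': 26.883, 'tcp_pos': [0.519, 0.253, 0.236], 'tool_rot': [0.476, -0.478, 0.522, -0.522], 'force': [-0.234, -0.321, 0.278], 'wrist_torque': [0.003, -0.003, -0.035], 'grip_width': 0.043, 'qpos': [0.374, 0.477, 1.643, -0.0, 1.023, 0.464]}
```

View pics/w24.png

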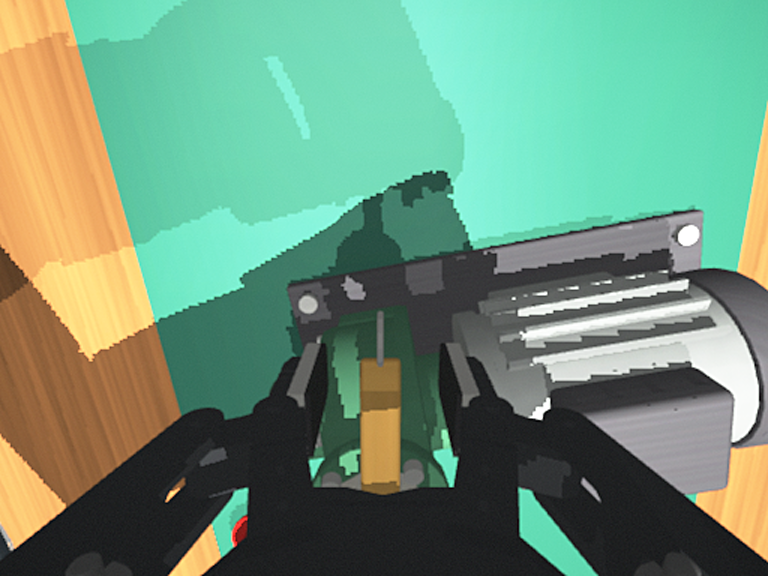

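Emit:
{"name": "step_arm", "arguments": {"rows": [{"dp": [0, 5, 0], "spin": 0}, {"dp": [1, 10, 0], "spin": 0}, {"dp": [1, 14, -1], "spin": 0}, {"dp": [1, 14, -1], "spin": 0}, {"dp": [1, 14, -1], "spin": 0}, {"dp": [1, 14, -1], "spin": 0}, {"dp": [1, 14, -1], "spin": 0}, {"dp": [1, 14, -1], "spin": 0}], "grip": -0.3}}

```text
time: 27.6
tcp_pos: [0.5199, 0.2674, 0.2359]
tool_rot: [-0.477, 0.477, -0.522, 0.522]
force: [0.1, -0.3, 0.2]
grip_width: 0.0302
```

Emit:
{"name": "step_arm", "arguments": {"rows": [{"dp": [0, 0, 0], "spin": 0}, {"dp": [0, 0, 0], "spin": 0}, {"dp": [0, 0, 0], "spin": 0}, {"dp": [0, 0, 0], "spin": 0}, {"dp": [0, 0, 0], "spin": 0}, {"dp": [0, 0, 0], "spin": 0}, {"dp": [0, 0, 3], "spin": 0}, {"dp": [0, 0, 6], "spin": 0}], "grip": -1, "force": 20}}

```text
time: 28.27
tcp_pos: [0.5198, 0.2679, 0.2419]
tool_rot: [0.477, -0.477, 0.522, -0.522]
force: [0.7, 4.5, -2.4]
grip_width: 0.0131
```

Run:
```python
from h import *
st();snap('wrist','w25',s=1.5)
```

```text
{'time': 28.267, 'tcp_pos': [0.52, 0.268, 0.242], 'tool_rot': [0.477, -0.477, 0.522, -0.522], 'force': [0.721, 4.45, -2.447], 'wrist_torque': [0.802, -0.05, -0.015], 'grip_width': 0.013, 'qpos': [0.396, 0.482, 1.619, 0.001, 1.041, 0.486]}
```

View pics/w25.png

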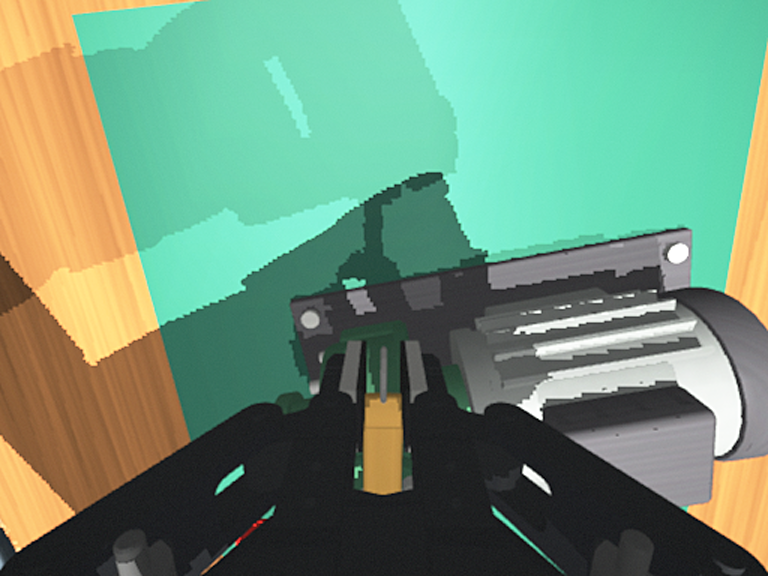

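Emit:
{"name": "step_arm", "arguments": {"rows": [{"dp": [0, 0, 6], "spin": 0}, {"dp": [0, 0, 13], "spin": 0}, {"dp": [0, -2, 22], "spin": 0}, {"dp": [0, -4, 30], "spin": 0}, {"dp": [-1, -8, 37], "spin": 0}, {"dp": [-1, -12, 43], "spin": 0}, {"dp": [-1, -16, 48], "spin": 0}, {"dp": [-2, -21, 53], "spin": 0}]}}

```text
time: 28.98
tcp_pos: [0.518, 0.2466, 0.2958]
tool_rot: [0.477, -0.476, 0.522, -0.522]
force: [1.3, 5.4, -0.2]
grip_width: 0.013
```

Run:
```python
from h import *
st();snap('wrist','w26',s=1.5);snap('scene','s26',crop=(250,120,360,220),s=6)
```

```text
{'time': 28.983, 'tcp_pos': [0.518, 0.247, 0.296], 'tool_rot': [0.477, -0.476, 0.522, -0.522], 'force': [1.322, 5.376, -0.206], 'wrist_torque': [1.076, -0.064, -0.065], 'grip_width': 0.013, 'qpos': [0.363, 0.401, 1.599, 0.001, 1.14, 0.453]}
```

View pics/w26.png

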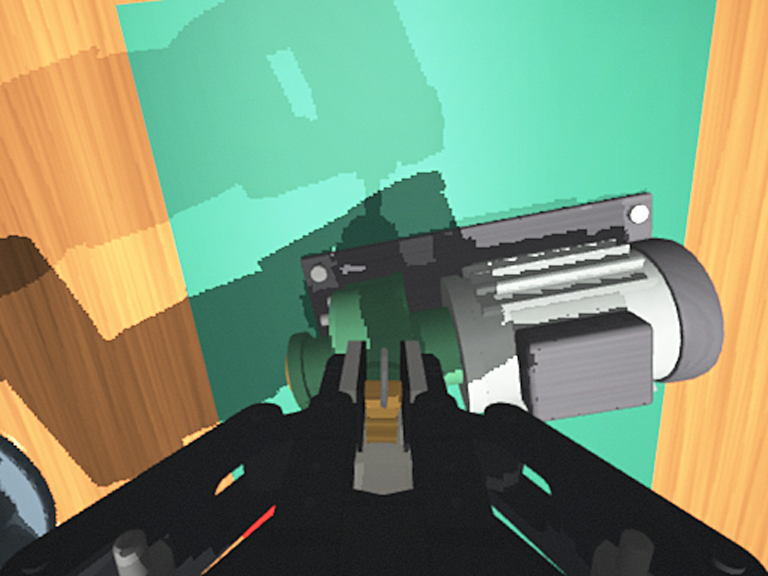

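View pics/s26.png

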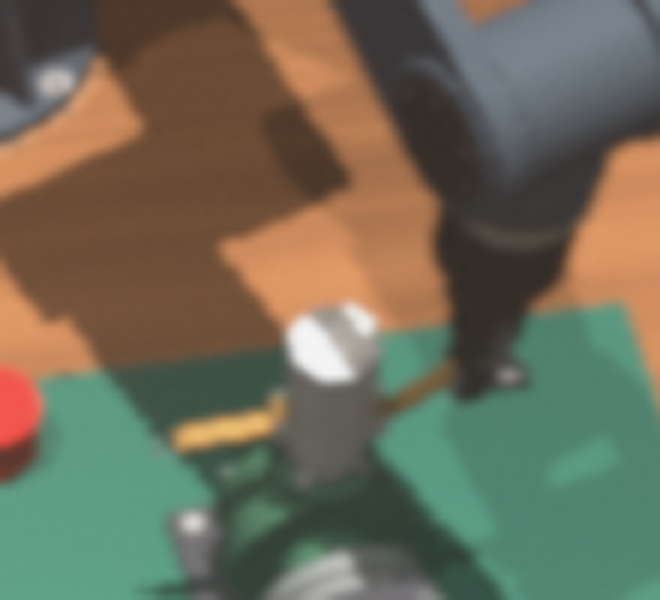

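Emit:
{"name": "step_arm", "arguments": {"rows": [{"dp": [0, -3, 4], "spin": 0}, {"dp": [-1, -6, 7], "spin": 0}, {"dp": [-1, -11, 10], "spin": 0}, {"dp": [-2, -16, 12], "spin": 0}, {"dp": [-2, -22, 15], "spin": 0}, {"dp": [-3, -28, 17], "spin": 0}, {"dp": [-3, -34, 18], "spin": 0}, {"dp": [-3, -34, 18], "spin": 0}]}}

```text
time: 29.75
tcp_pos: [0.5147, 0.2119, 0.3134]
tool_rot: [0.477, -0.477, 0.522, -0.522]
force: [-2.0, 2.8, -0.5]
grip_width: 0.0127
```

Run:
```python
from h import *
st();snap('wrist','w27',s=1.5);snap('scene','s27',crop=(250,120,360,220),s=6)
```

```text
{'time': 29.75, 'tcp_pos': [0.515, 0.212, 0.313], 'tool_rot': [0.477, -0.477, 0.522, -0.522], 'force': [-2.018, 2.79, -0.465], 'wrist_torque': [0.75, 0.39, -0.093], 'grip_width': 0.013, 'qpos': [0.307, 0.353, 1.624, 0.001, 1.165, 0.398]}
```

View pics/w27.png

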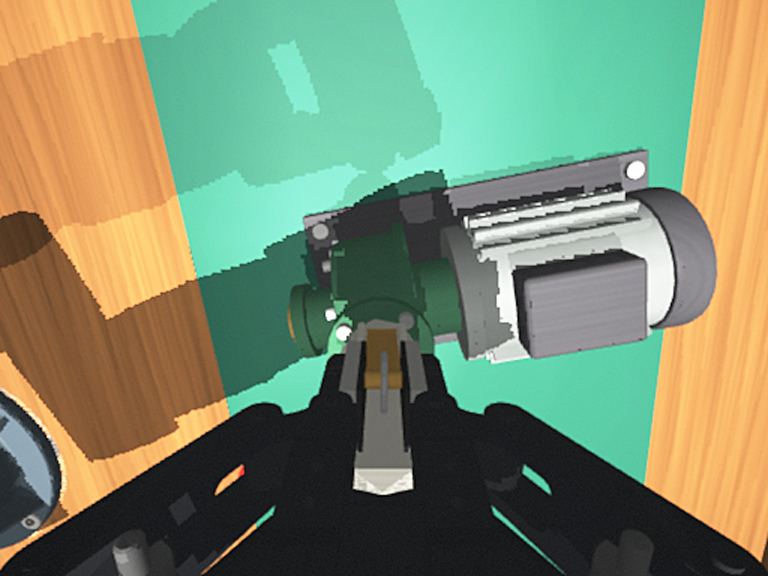

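View pics/s27.png

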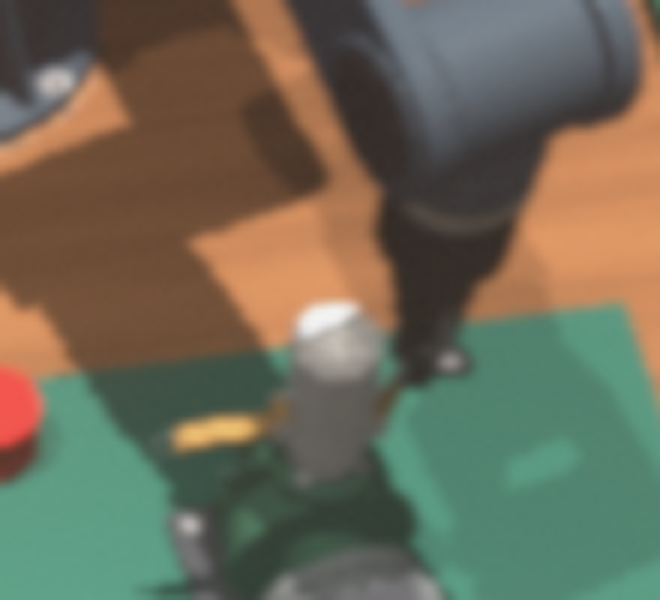

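Emit:
{"name": "step_arm", "arguments": {"rows": [{"dp": [0, 0, 0], "spin": 0}, {"dp": [0, 0, 0], "spin": 0}, {"dp": [0, 0, 0], "spin": 0}, {"dp": [1, 8, 0], "spin": 0}, {"dp": [2, 18, 0], "spin": 0}, {"dp": [3, 28, 0], "spin": 0}, {"dp": [3, 34, -3], "spin": 0}, {"dp": [3, 34, -5], "spin": 0}], "grip": -0.4}}

```text
time: 30.52
tcp_pos: [0.5178, 0.2481, 0.3074]
tool_rot: [0.477, -0.477, 0.522, -0.522]
force: [-0.6, -0.1, -0.5]
grip_width: 0.0255
```

Emit:
{"name": "step_arm", "arguments": {"rows": [{"dp": [0, 0, 0], "spin": 0}, {"dp": [0, 0, 0], "spin": 0}, {"dp": [0, 0, 0], "spin": 0}, {"dp": [0, 0, 0], "spin": 0}, {"dp": [0, -4, 0], "spin": 0}, {"dp": [-1, -8, 0], "spin": 0}, {"dp": [-1, -12, 0], "spin": 0}, {"dp": [-1, -16, 0], "spin": 0}], "grip": -1}}

```text
time: 31.18
tcp_pos: [0.5169, 0.2299, 0.308]
tool_rot: [-0.477, 0.477, -0.522, 0.522]
force: [-0.4, -0.9, 0.5]
grip_width: -0.0
```

Run:
```python
from h import *
st();snap('wrist','w28',s=1.5)
```

```text
{'time': 31.183, 'tcp_pos': [0.517, 0.23, 0.308], 'tool_rot': [-0.477, 0.477, -0.522, 0.522], 'force': [-0.385, -0.916, 0.473], 'wrist_torque': [-0.043, 0.006, -0.032], 'grip_width': -0.0, 'qpos': [0.336, 0.375, 1.606, -0.0, 1.161, 0.427]}
```

View pics/w28.png

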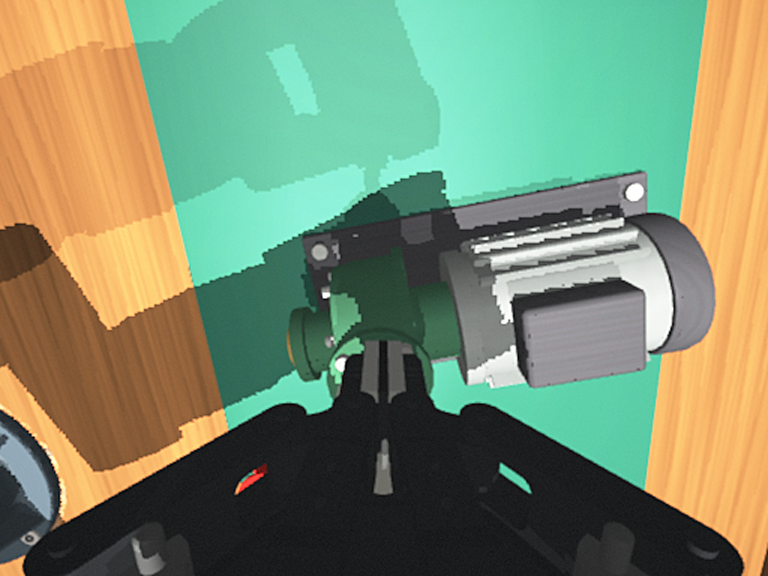

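Emit:
{"name": "step_arm", "arguments": {"rows": [{"dp": [0, -3, 0], "spin": 0}, {"dp": [0, -6, 0], "spin": 0}, {"dp": [-1, -8, 0], "spin": 0}, {"dp": [-1, -10, 0], "spin": 0}, {"dp": [-1, -12, 0], "spin": 0}, {"dp": [-1, -13, 0], "spin": 0}, {"dp": [-1, -14, 0], "spin": 0}, {"dp": [-1, -14, 0], "spin": 0}]}}

```text
time: 31.9
tcp_pos: [0.5159, 0.2164, 0.3079]
tool_rot: [-0.477, 0.477, -0.522, 0.522]
force: [0.2, 0.5, 0.8]
grip_width: 0.0001
```

Emit:
{"name": "step_arm", "arguments": {"rows": [{"dp": [0, -1, 0], "spin": 0}, {"dp": [0, -2, 0], "spin": 0}, {"dp": [0, -3, 0], "spin": 0}, {"dp": [0, -4, 0], "spin": 0}, {"dp": [0, -4, 0], "spin": 0}, {"dp": [0, -4, 0], "spin": 0}, {"dp": [0, -4, 0], "spin": 0}, {"dp": [0, -4, 0], "spin": 0}]}}

```text
time: 32.57
tcp_pos: [0.5161, 0.2139, 0.3087]
tool_rot: [0.478, -0.476, 0.522, -0.522]
force: [-1.1, 10.4, 5.0]
grip_width: -0.0006
```

Run:
```python
from h import *
st();snap('scene','s29',crop=(250,120,360,220),s=6)
```

```text
{'time': 32.567, 'tcp_pos': [0.516, 0.214, 0.309], 'tool_rot': [0.478, -0.476, 0.522, -0.522], 'force': [-1.097, 10.442, 5.022], 'wrist_torque': [1.532, 0.102, -0.057], 'grip_width': -0.001, 'qpos': [0.309, 0.361, 1.625, 0.003, 1.153, 0.398]}
```

View pics/s29.png

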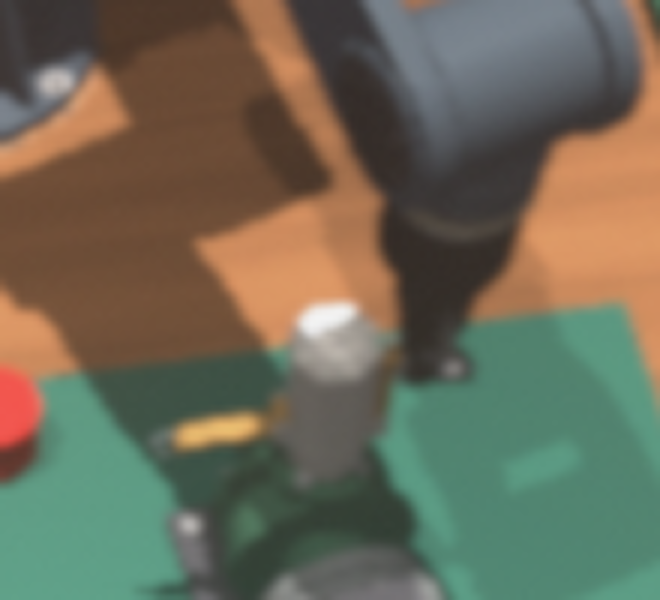

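Emit:
{"name": "step_arm", "arguments": {"rows": [{"dp": [0, -1, 0], "spin": 0}, {"dp": [0, -2, 0], "spin": 0}, {"dp": [0, -2, 0], "spin": 0}, {"dp": [0, -2, 0], "spin": 0}, {"dp": [0, -2, 0], "spin": 0}, {"dp": [0, -2, 0], "spin": 0}, {"dp": [0, -2, 0], "spin": 0}, {"dp": [0, -2, 0], "spin": 0}]}}

```text
time: 33.28
tcp_pos: [0.5161, 0.2127, 0.309]
tool_rot: [0.479, -0.475, 0.523, -0.521]
force: [-0.9, 17.4, 6.0]
grip_width: -0.0002
```

Emit:
{"name": "step_arm", "arguments": {"rows": [{"dp": [1, 8, 0], "spin": 0}, {"dp": [2, 20, 10], "spin": 0}, {"dp": [3, 35, 35], "spin": 0}, {"dp": [3, 44, 60], "spin": 0}, {"dp": [3, 44, 77], "spin": 0}, {"dp": [3, 44, 77], "spin": 0}, {"dp": [3, 44, 77], "spin": 0}, {"dp": [3, 44, 77], "spin": 0}], "grip": 0.0}}

```text
time: 33.95
tcp_pos: [0.5186, 0.2542, 0.3837]
tool_rot: [0.476, -0.477, 0.522, -0.522]
force: [0.5, 0.7, -0.3]
grip_width: 0.0424
```

Run:
```python
from h import *
st();snap('wrist','w30',crop=(180,200,350,330),s=4.4);snap('scene','s30',crop=(250,120,360,220),s=6)
C=cal('wrist')
ax=np.array([.5105,.171]);a=np.radians(84.8);u=np.array([np.cos(a),np.sin(a)])
for th in (0,.1,.2,.3):
    for off in (7,1): # outer / inner faces... at tip end
        o=28+66*np.sin(th)+off*np.cos(th); z=193+66*np.cos(th)-off*np.sin(th)
        print(th,off,(proj('w',np.r_[ax+u*o/1000,z/1000],C)-[180,200])*4.4)
print('flat edge',(proj('w',np.r_[ax+u*.025,.272],C)-[180,200])*4.4)
```

```text
{'time': 33.95, 'tcp_pos': [0.519, 0.254, 0.384], 'tool_rot': [0.476, -0.477, 0.522, -0.522], 'force': [0.51, 0.729, -0.322], 'wrist_torque': [0.017, 0.013, -0.08], 'grip_width': 0.042, 'qpos': [0.375, 0.335, 1.474, -0.0, 1.334, 0.466]}
0 7 [325.70607302 280.18027621]
0 1 [325.75034162 308.08538561]
0.1 7 [325.692761   246.13430666]
0.1 1 [325.71654491 276.12728541]
0.2 7 [325.70296655 210.61047063]
0.2 1 [325.70558225 242.15206419]
0.3 7 [325.7366115 174.2738169]
0.3 1 [325.71795372 206.77364072]
flat edge [325.31540978 370.76717387]
```

View pics/w30.png

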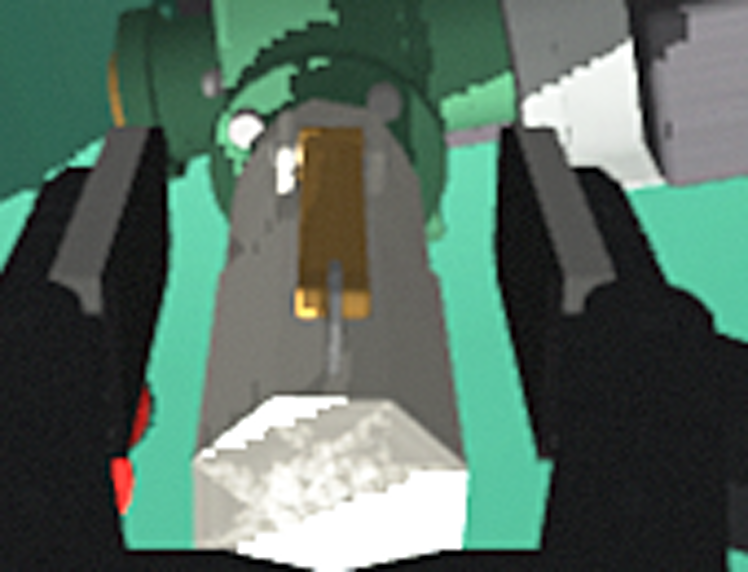

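View pics/s30.png

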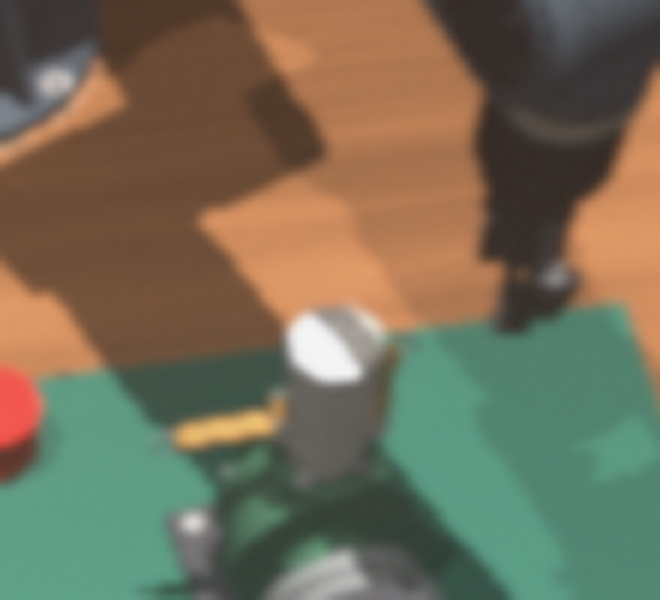

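Emit:
{"name": "step_arm", "arguments": {"rows": [{"dp": [-2, -20, 0], "spin": 0}, {"dp": [-4, -45, 0], "spin": 0}, {"dp": [-6, -70, 0], "spin": 0}, {"dp": [-8, -85, 0], "spin": 0}, {"dp": [-8, -85, -10], "spin": 0}, {"dp": [-8, -85, -20], "spin": 0}, {"dp": [-8, -85, -28], "spin": 0}, {"dp": [-8, -85, -32], "spin": 0}], "grip": -1}}

```text
time: 34.72
tcp_pos: [0.5105, 0.1702, 0.3507]
tool_rot: [0.476, -0.478, 0.523, -0.521]
force: [-0.3, -0.5, 0.1]
grip_width: 0.0002
```

Emit:
{"name": "step_arm", "arguments": {"rows": [{"dp": [0, 0, -1], "spin": 0}, {"dp": [0, 0, -2], "spin": 0}, {"dp": [0, 0, -3], "spin": 0}, {"dp": [0, 0, -4], "spin": 0}, {"dp": [0, 0, -5], "spin": 0}, {"dp": [0, 0, -6], "spin": 0}, {"dp": [0, 0, -7], "spin": 0}, {"dp": [0, 0, -7], "spin": 0}]}}

```text
time: 35.38
tcp_pos: [0.5109, 0.1696, 0.346]
tool_rot: [-0.477, 0.477, -0.522, 0.522]
force: [-0.3, -0.5, 1.1]
grip_width: -0.0
```

Emit:
{"name": "step_arm", "arguments": {"rows": [{"dp": [0, 0, -1], "spin": 0}, {"dp": [0, 0, -2], "spin": 0}, {"dp": [0, 0, -3], "spin": 0}, {"dp": [0, 0, -4], "spin": 0}, {"dp": [0, 0, -4], "spin": 0}, {"dp": [0, 0, -4], "spin": 0}, {"dp": [0, 0, -4], "spin": 0}, {"dp": [0, 0, -4], "spin": 0}]}}

```text
time: 36.05
tcp_pos: [0.512, 0.1704, 0.3452]
tool_rot: [-0.479, 0.474, -0.521, 0.523]
force: [-2.0, 3.8, 22.0]
grip_width: 0.0004
```

Emit:
{"name": "step_arm", "arguments": {"rows": [{"dp": [0, 0, 12], "spin": 0}, {"dp": [0, 0, 30], "spin": 0}, {"dp": [-2, -25, 35], "spin": 0}, {"dp": [-4, -50, 35], "spin": 0}, {"dp": [-6, -75, 35], "spin": 0}, {"dp": [-8, -94, 35], "spin": 0}, {"dp": [-8, -94, 35], "spin": 0}, {"dp": [-8, -94, 35], "spin": 0}], "grip": 0.0}}

```text
time: 36.72
tcp_pos: [0.5029, 0.075, 0.377]
tool_rot: [-0.476, 0.476, -0.523, 0.523]
force: [0.5, 1.1, -0.2]
grip_width: 0.043
```

Run:
```python
from h import *
st();snap('wrist','w31',s=1.5);snap('scene','s31',crop=(250,120,360,220),s=6)
C=cal('wrist')
ax=np.array([.5105,.171]);a=np.radians(84.8);u=np.array([np.cos(a),np.sin(a)])
for o,z in ((34,.19),(94,.183)): print(proj('w',np.r_[ax-u*o/1000,z],C)*1.5)
```

```text
{'time': 36.717, 'tcp_pos': [0.503, 0.075, 0.377], 'tool_rot': [-0.476, 0.476, -0.523, 0.523], 'force': [0.501, 1.079, -0.161], 'wrist_torque': [0.003, -0.023, -0.023], 'grip_width': 0.043, 'qpos': [0.057, 0.205, 1.661, 0.0, 1.275, 0.149]}
[380.09143259 180.07503982]
[380.31134358 271.90565944]
```

View pics/w31.png

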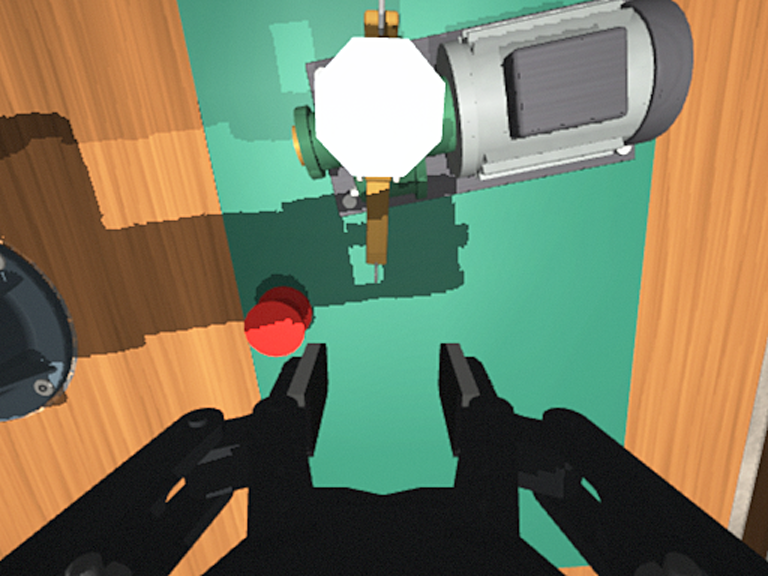

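View pics/s31.png

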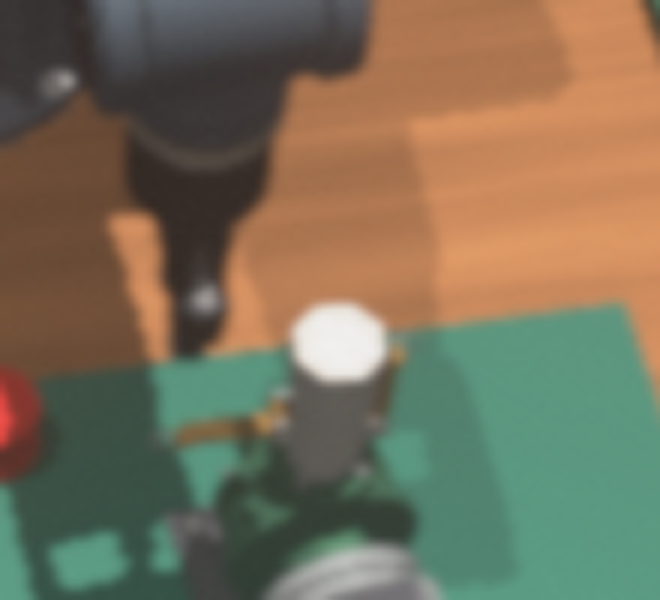

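Emit:
{"name": "step_arm", "arguments": {"rows": [{"dp": [-3, 2, -25], "spin": 0}, {"dp": [-3, 2, -55], "spin": 0}, {"dp": [-3, 2, -85], "spin": 0}, {"dp": [-3, 2, -110], "spin": 0}, {"dp": [-3, 2, -130], "spin": 0}, {"dp": [-3, 2, -142], "spin": 0}, {"dp": [-3, 2, -145], "spin": 0}, {"dp": [-3, 2, -145], "spin": 0}]}}

```text
time: 37.48
tcp_pos: [0.4997, 0.0783, 0.2313]
tool_rot: [0.477, -0.477, 0.522, -0.522]
force: [0.4, 0.6, 0.2]
grip_width: 0.0427
```

Run:
```python
from h import *
st();snap('wrist','w32',s=1.5)
```

```text
{'time': 37.483, 'tcp_pos': [0.5, 0.078, 0.231], 'tool_rot': [0.477, -0.477, 0.522, -0.522], 'force': [0.433, 0.648, 0.216], 'wrist_torque': [-0.021, 0.028, -0.019], 'grip_width': 0.043, 'qpos': [0.063, 0.365, 1.835, 0.0, 0.944, 0.153]}
```

View pics/w32.png

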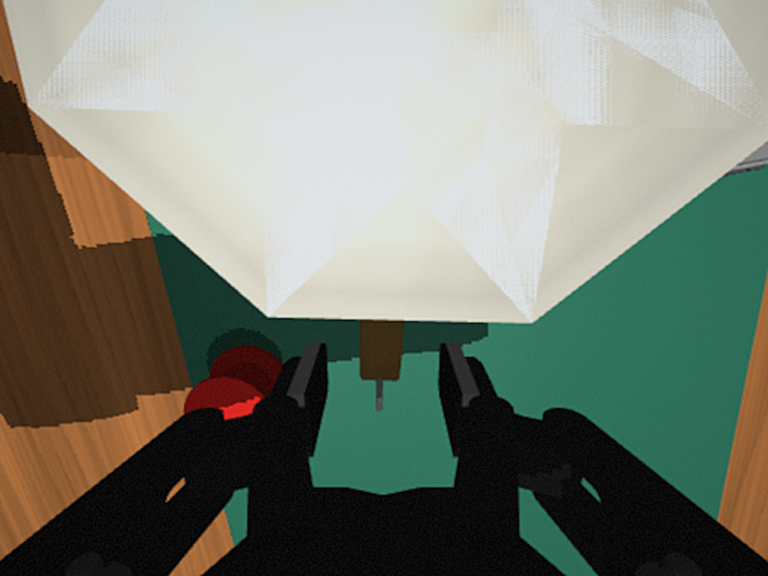

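Emit:
{"name": "step_arm", "arguments": {"rows": [{"dp": [0, 0, 0], "spin": 0}, {"dp": [0, 0, 0], "spin": 0}, {"dp": [0, 0, 0], "spin": 0}, {"dp": [0, 0, 0], "spin": 0}, {"dp": [0, 0, 0], "spin": 0}, {"dp": [0, 0, 0], "spin": 0}, {"dp": [0, 0, 3], "spin": 0}, {"dp": [0, 0, 6], "spin": 0}], "grip": -1, "force": 20}}

```text
time: 38.2
tcp_pos: [0.4996, 0.0772, 0.2378]
tool_rot: [0.476, -0.477, 0.522, -0.522]
force: [0.7, -2.4, -2.1]
grip_width: 0.0132
```

Run:
```python
from h import *
st();snap('wrist','w33',s=1.5)
```

```text
{'time': 38.2, 'tcp_pos': [0.5, 0.077, 0.238], 'tool_rot': [0.476, -0.477, 0.522, -0.522], 'force': [0.716, -2.373, -2.144], 'wrist_torque': [-0.318, -0.035, -0.006], 'grip_width': 0.013, 'qpos': [0.062, 0.355, 1.83, -0.001, 0.958, 0.153]}
```

View pics/w33.png

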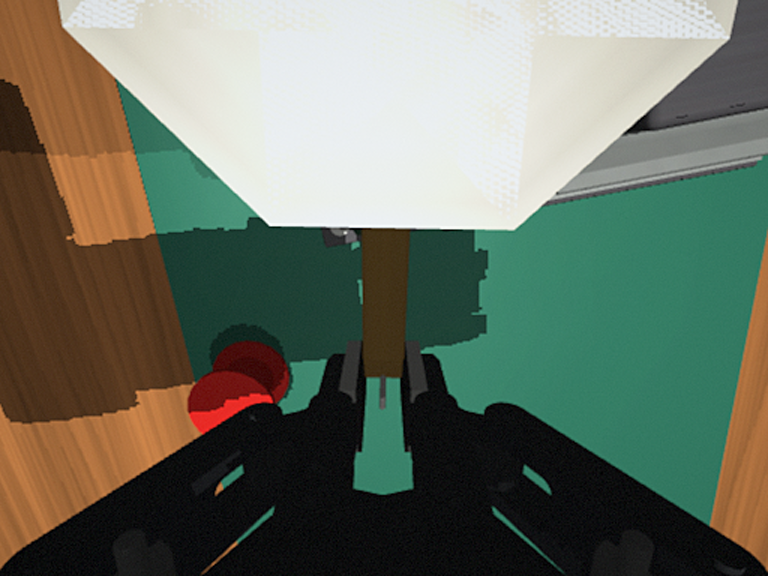

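Emit:
{"name": "step_arm", "arguments": {"rows": [{"dp": [0, 0, 9], "spin": 0}, {"dp": [0, 0, 19], "spin": 0}, {"dp": [0, 2, 28], "spin": 0}, {"dp": [1, 6, 37], "spin": 0}, {"dp": [1, 10, 44], "spin": 0}, {"dp": [1, 15, 51], "spin": 0}, {"dp": [2, 20, 56], "spin": 0}, {"dp": [2, 25, 61], "spin": 0}]}}

```text
time: 38.92
tcp_pos: [0.5022, 0.1027, 0.3002]
tool_rot: [-0.477, 0.477, -0.522, 0.523]
force: [2.3, -3.8, -4.3]
grip_width: 0.0132
```

Run:
```python
from h import *
st();snap('wrist','w34',s=1.5)
```

```text
{'time': 38.917, 'tcp_pos': [0.502, 0.103, 0.3], 'tool_rot': [-0.477, 0.477, -0.522, 0.523], 'force': [2.329, -3.797, -4.288], 'wrist_torque': [-0.704, -0.42, -0.074], 'grip_width': 0.013, 'qpos': [0.111, 0.287, 1.752, -0.001, 1.102, 0.202]}
```

View pics/w34.png

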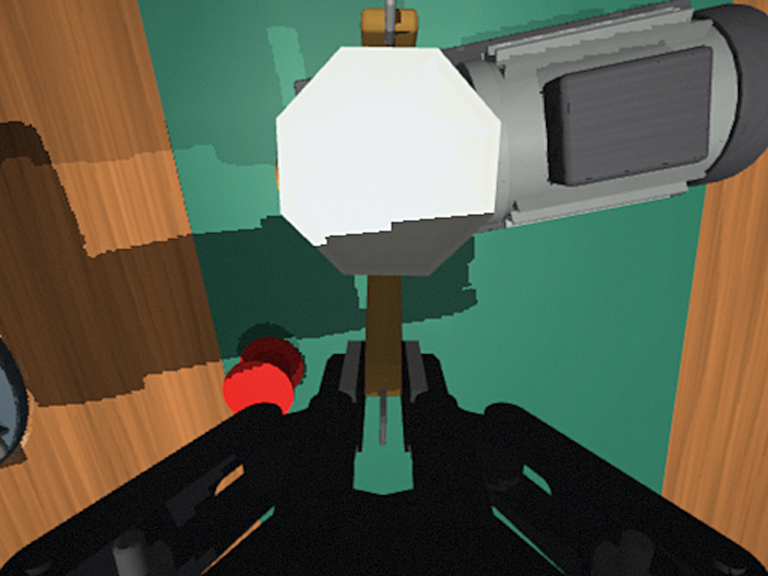

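Emit:
{"name": "step_arm", "arguments": {"rows": [{"dp": [0, 4, 3], "spin": 0}, {"dp": [1, 8, 5], "spin": 0}, {"dp": [1, 14, 8], "spin": 0}, {"dp": [2, 20, 10], "spin": 0}, {"dp": [2, 25, 12], "spin": 0}, {"dp": [3, 29, 12], "spin": 0}, {"dp": [3, 29, 12], "spin": 0}, {"dp": [3, 29, 12], "spin": 0}]}}

```text
time: 39.63
tcp_pos: [0.505, 0.1316, 0.3114]
tool_rot: [-0.477, 0.477, -0.522, 0.522]
force: [1.9, -2.9, -0.0]
grip_width: 0.0133
```

Emit:
{"name": "step_arm", "arguments": {"rows": [{"dp": [0, 0, 0], "spin": 0}, {"dp": [0, 0, 0], "spin": 0}, {"dp": [0, 0, 0], "spin": 0}, {"dp": [-1, -8, 0], "spin": 0}, {"dp": [-2, -18, 0], "spin": 0}, {"dp": [-3, -28, 0], "spin": 0}, {"dp": [-3, -34, -3], "spin": 0}, {"dp": [-3, -34, -4], "spin": 0}], "grip": -0.4}}

```text
time: 40.3
tcp_pos: [0.5018, 0.0961, 0.3066]
tool_rot: [0.476, -0.477, 0.523, -0.522]
force: [0.1, 0.4, -0.1]
grip_width: 0.0258
```

Run:
```python
from h import *
st();snap('wrist','w35',s=1.5)
```

```text
{'time': 40.3, 'tcp_pos': [0.502, 0.096, 0.307], 'tool_rot': [0.476, -0.477, 0.523, -0.522], 'force': [0.062, 0.375, -0.066], 'wrist_torque': [0.031, -0.005, -0.048], 'grip_width': 0.026, 'qpos': [0.098, 0.277, 1.748, -0.0, 1.117, 0.19]}
```

View pics/w35.png

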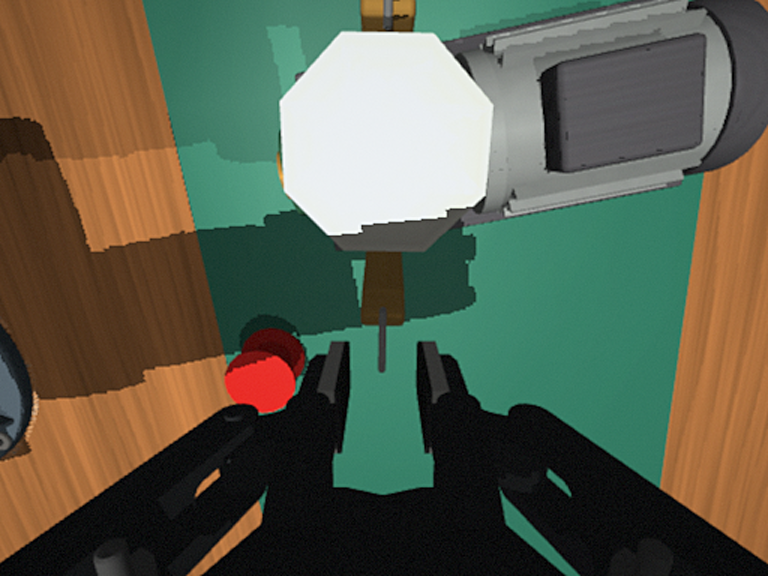

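Emit:
{"name": "step_arm", "arguments": {"rows": [{"dp": [0, 0, 0], "spin": 0}, {"dp": [0, 0, 0], "spin": 0}, {"dp": [0, 0, 0], "spin": 0}, {"dp": [0, 4, 0], "spin": 0}, {"dp": [1, 9, 0], "spin": 0}, {"dp": [1, 14, 0], "spin": 0}, {"dp": [2, 19, 0], "spin": 0}, {"dp": [2, 23, 0], "spin": 0}], "grip": -1}}

```text
time: 41.02
tcp_pos: [0.504, 0.1213, 0.307]
tool_rot: [-0.477, 0.477, -0.522, 0.522]
force: [0.1, -1.2, 0.7]
grip_width: 0.0002
```

Emit:
{"name": "step_arm", "arguments": {"rows": [{"dp": [0, 2, 0], "spin": 0}, {"dp": [0, 4, 0], "spin": 0}, {"dp": [1, 6, 0], "spin": 0}, {"dp": [1, 8, 0], "spin": 0}, {"dp": [1, 9, 0], "spin": 0}, {"dp": [1, 9, 0], "spin": 0}, {"dp": [1, 9, 0], "spin": 0}, {"dp": [1, 9, 0], "spin": 0}]}}

```text
time: 41.68
tcp_pos: [0.5053, 0.1282, 0.3078]
tool_rot: [-0.476, 0.477, -0.521, 0.523]
force: [-2.0, -13.5, 8.9]
grip_width: 0.0002
```

Emit:
{"name": "step_arm", "arguments": {"rows": [{"dp": [0, 1, 0], "spin": 0}, {"dp": [0, 2, 0], "spin": 0}, {"dp": [0, 3, 0], "spin": 0}, {"dp": [0, 3, 0], "spin": 0}, {"dp": [0, 3, 0], "spin": 0}, {"dp": [0, 3, 0], "spin": 0}, {"dp": [0, 3, 0], "spin": 0}, {"dp": [0, 3, 0], "spin": 0}]}}

```text
time: 42.35
tcp_pos: [0.5054, 0.1299, 0.3081]
tool_rot: [-0.476, 0.478, -0.52, 0.524]
force: [-2.7, -24.4, 14.2]
grip_width: 0.0001
```

Emit:
{"name": "step_arm", "arguments": {"rows": [{"dp": [0, -6, 0], "spin": 0}, {"dp": [-1, -20, 10], "spin": 0}, {"dp": [-2, -35, 30], "spin": 0}, {"dp": [-3, -50, 55], "spin": 0}, {"dp": [-3, -60, 70], "spin": 0}, {"dp": [-3, -60, 70], "spin": 0}, {"dp": [-3, -60, 70], "spin": 0}, {"dp": [-3, -60, 70], "spin": 0}]}}

```text
time: 43.02
tcp_pos: [0.5016, 0.0729, 0.3759]
tool_rot: [0.477, -0.477, 0.523, -0.522]
force: [0.2, -1.0, -0.6]
grip_width: -0.0
```

Run:
```python
from h import *
st();snap('wrist','w36',crop=(160,0,350,140),s=4.2);snap('scene','s36',crop=(250,120,360,220),s=6)
C=cal('wrist')
ax=np.array([.5105,.171]);a=np.radians(84.8);u=np.array([np.cos(a),np.sin(a)])
for sg in (1,-1):
  for th in (0,.1,.2):
    for off in (7,1):
        o=28+66*np.sin(th)+off*np.cos(th); z=193+66*np.cos(th)-off*np.sin(th)
        print(sg,th,off,(proj('w',np.r_[ax+sg*u*o/1000,z/1000],C)-[160,0])*4.2)
  print('flat edge',(proj('w',np.r_[ax+sg*u*.025,.272],C)-[160,0])*4.2)
```

```text
{'time': 43.017, 'tcp_pos': [0.502, 0.073, 0.376], 'tool_rot': [0.477, -0.477, 0.523, -0.522], 'force': [0.206, -0.981, -0.637], 'wrist_torque': [-0.012, 0.008, 0.02], 'grip_width': -0.0, 'qpos': [0.052, 0.204, 1.666, 0.0, 1.274, 0.143]}
1 0 7 [397.74168343   5.30526634]
1 0 1 [397.73268554  54.74293137]
1 0.1 7 [397.7821838  -47.09470889]
1 0.1 1 [397.75520502   1.5092632 ]
1 0.2 7 [397.84194939 -96.96739649]
1 0.2 1 [397.79730205 -50.29176361]
flat edge [397.31886506  59.5616182 ]
-1 0 7 [397.64798082 520.14134227]
-1 0 1 [397.65514122 480.79949498]
-1 0.1 7 [397.66717273 561.47734999]
-1 0.1 1 [397.65863663 523.7000066 ]
-1 0.2 7 [397.70239498 600.08076738]
-1 0.2 1 [397.67910185 564.51830534]
flat edge [397.28448365 456.49715172]
```

View pics/w36.png

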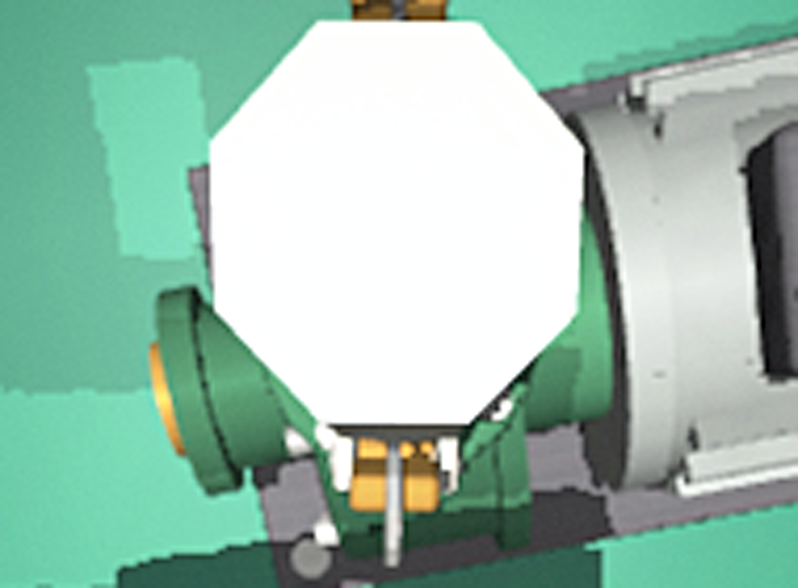

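View pics/s36.png

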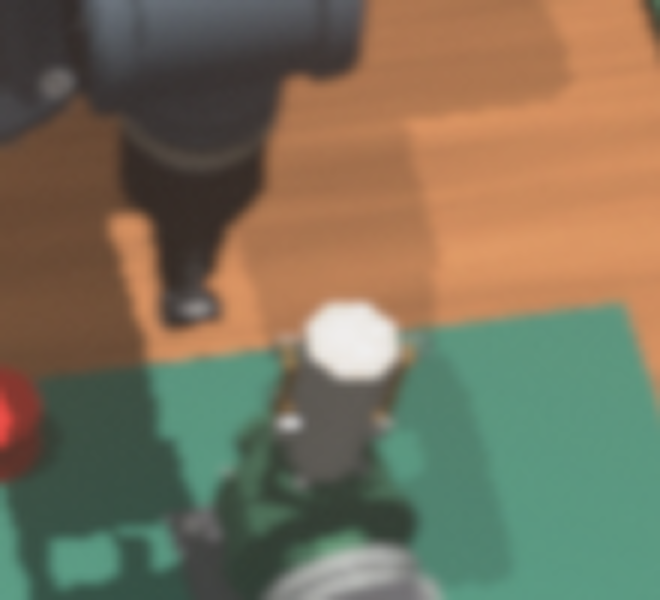

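Emit:
{"name": "step_arm", "arguments": {"rows": [{"dp": [3, 30, 0], "spin": 0}, {"dp": [6, 65, 0], "spin": 0}, {"dp": [9, 98, 0], "spin": 0}, {"dp": [9, 98, -10], "spin": 0}, {"dp": [9, 98, -20], "spin": 0}, {"dp": [9, 98, -27], "spin": 0}, {"dp": [9, 98, -31], "spin": 0}, {"dp": [9, 98, -32], "spin": 0}]}}

```text
time: 43.78
tcp_pos: [0.5113, 0.1694, 0.3454]
tool_rot: [-0.477, 0.476, -0.522, 0.523]
force: [-2.9, -3.5, 13.7]
grip_width: -0.0001
```

Emit:
{"name": "step_arm", "arguments": {"rows": [{"dp": [0, 0, -1], "spin": 0}, {"dp": [0, 0, -2], "spin": 0}, {"dp": [0, 0, -3], "spin": 0}, {"dp": [0, 0, -3], "spin": 0}, {"dp": [0, 0, -3], "spin": 0}, {"dp": [0, 0, -3], "spin": 0}, {"dp": [0, 0, -3], "spin": 0}, {"dp": [0, 0, -3], "spin": 0}]}}

```text
time: 44.45
tcp_pos: [0.5116, 0.1691, 0.3452]
tool_rot: [-0.478, 0.475, -0.521, 0.524]
force: [-6.7, -6.1, 28.7]
grip_width: 0.0001
```

Emit:
{"name": "step_arm", "arguments": {"rows": [{"dp": [0, 0, 8], "spin": 0}, {"dp": [0, 0, 25], "spin": 0}, {"dp": [-3, -30, 34], "spin": 0}, {"dp": [-6, -65, 34], "spin": 0}, {"dp": [-9, -98, 34], "spin": 0}, {"dp": [-9, -103, 34], "spin": 0}, {"dp": [-9, -103, 34], "spin": 0}, {"dp": [-9, -103, 34], "spin": 0}]}}

```text
time: 45.12
tcp_pos: [0.5019, 0.0672, 0.3757]
tool_rot: [0.476, -0.476, 0.523, -0.522]
force: [-0.3, 0.2, 0.1]
grip_width: 0.0001
```

```bash
cat > v.py <<'E'
from h import *
import sys
n=sys.argv[1]
st();C=cal('wrist');snap('wrist','w'+n,crop=(160,0,350,140),s=4.2);snap('scene','s'+n,crop=(250,120,360,220),s=6);snap('top','t'+n,crop=(160,150,250,225),s=8)
ax=np.array([.5105,.171]);a=np.radians(84.8);u=np.array([np.cos(a),np.sin(a)])
for sg in (1,-1):
  for th in (0,.1):
    for off in (7,1):
        o=28+66*np.sin(th)+off*np.cos(th); z=193+66*np.cos(th)-off*np.sin(th)
        print(sg,th,off,(proj('w',np.r_[ax+sg*u*o/1000,z/1000],C)-[160,0])*4.2)
  print('flat edge',(proj('w',np.r_[ax+sg*u*.025,.272],C)-[160,0])*4.2)
E
python3 v.py 37
```

```text
{'time': 45.117, 'tcp_pos': [0.502, 0.067, 0.376], 'tool_rot': [0.476, -0.476, 0.523, -0.522], 'force': [-0.339, 0.236, 0.113], 'wrist_torque': [0.008, 0.053, 0.005], 'grip_width': 0.0, 'qpos': [0.041, 0.202, 1.668, 0.0, 1.272, 0.133]}
1 0 7 [388.39310177 -43.42632519]
1 0 1 [388.58703113   7.10125094]
1 0.1 7 [388.25410818 -96.71263012]
1 0.1 1 [388.40580178 -47.19124339]
flat edge [387.71743633   8.36373768]
-1 0 7 [390.41052522 482.2058748 ]
-1 0 1 [390.25652712 442.08224239]
-1 0.1 7 [390.62955753 524.56426872]
-1 0.1 1 [390.44868637 485.92408611]
flat edge [389.35632821 414.27911841]
```

View pics/w37.png

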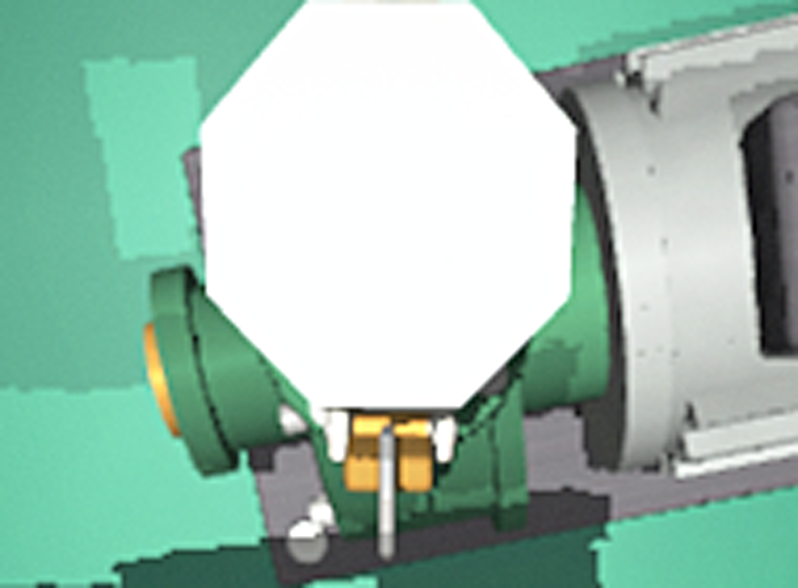

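View pics/s37.png

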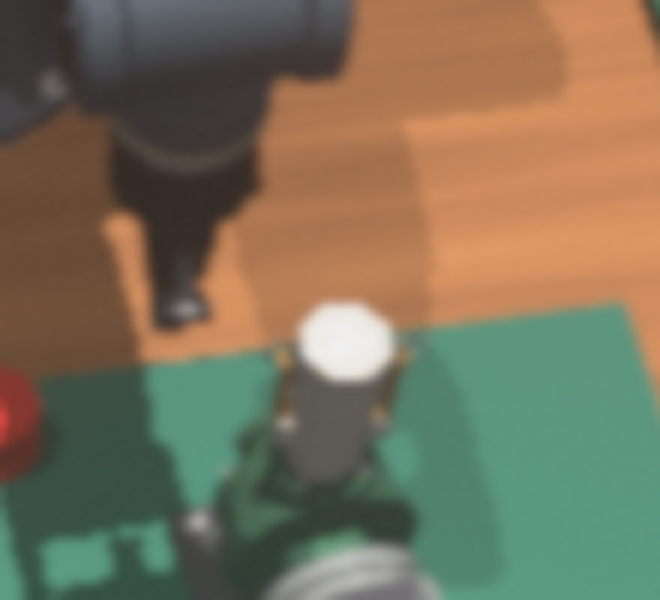

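Emit:
{"name": "step_arm", "arguments": {"rows": [{"dp": [1, 20, 5], "spin": 7}, {"dp": [2, 40, 5], "spin": 14}, {"dp": [4, 60, 5], "spin": 21}, {"dp": [6, 80, 5], "spin": 28}, {"dp": [8, 104, 5], "spin": 35}, {"dp": [8, 104, 5], "spin": 42}, {"dp": [8, 104, 5], "spin": 49}, {"dp": [8, 104, 5], "spin": 56}], "grip": 1}}

```text
time: 45.93
tcp_pos: [0.5097, 0.1729, 0.3806]
tool_rot: [-0.667, 0.667, -0.235, 0.234]
force: [0.7, 0.0, 0.4]
grip_width: 0.0855
```

Emit:
{"name": "step_arm", "arguments": {"rows": [{"dp": [0, 0, 0], "spin": 7}, {"dp": [0, 0, 0], "spin": 14}, {"dp": [0, 0, 0], "spin": 21}, {"dp": [0, 0, 0], "spin": 28}, {"dp": [0, 0, 0], "spin": 34}, {"dp": [0, 0, 0], "spin": 34}, {"dp": [0, 0, 0], "spin": 34}, {"dp": [0, 0, 0], "spin": 34}]}}

```text
time: 46.6
tcp_pos: [0.5098, 0.172, 0.3808]
tool_rot: [-0.706, 0.706, -0.033, 0.033]
force: [0.8, 0.5, -0.5]
grip_width: 0.0854
```

Run:
```python
from h import *
st();snap('wrist','w38',s=1.5)
```

```text
{'time': 46.6, 'tcp_pos': [0.51, 0.172, 0.381], 'tool_rot': [-0.706, 0.706, -0.033, 0.033], 'force': [0.811, 0.538, -0.462], 'wrist_torque': [-0.021, -0.044, -0.006], 'grip_width': 0.085, 'qpos': [0.239, 0.26, 1.582, 0.0, 1.3, -1.238]}
```

View pics/w38.png

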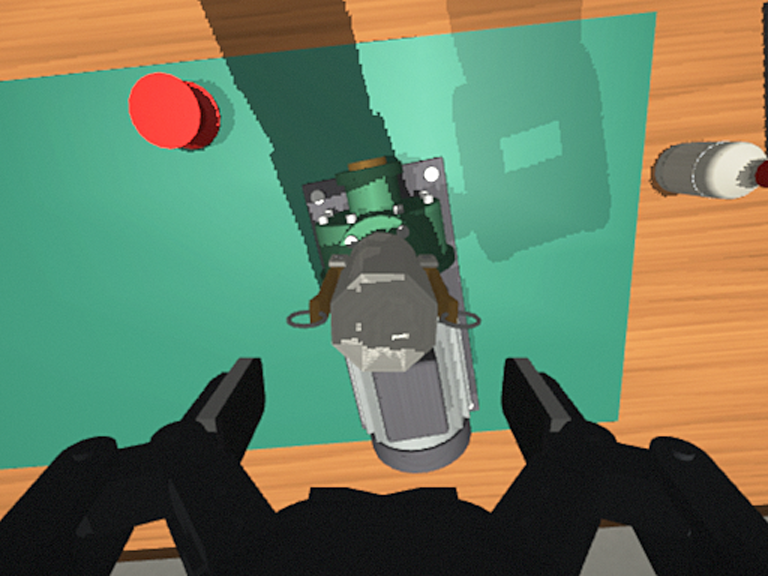

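Emit:
{"name": "step_arm", "arguments": {"rows": [{"dp": [0, 0, -30], "spin": 0}, {"dp": [0, 0, -50], "spin": 0}, {"dp": [0, 0, -62], "spin": 0}, {"dp": [0, 0, -70], "spin": 0}, {"dp": [0, 0, -77], "spin": 0}, {"dp": [0, 0, -83], "spin": 0}, {"dp": [0, 0, -87], "spin": 0}, {"dp": [0, 0, -87], "spin": 0}]}}

```text
time: 47.32
tcp_pos: [0.5099, 0.1716, 0.2935]
tool_rot: [-0.706, 0.706, -0.032, 0.032]
force: [-0.5, 0.4, -0.3]
grip_width: 0.0853
```

Emit:
{"name": "step_arm", "arguments": {"rows": [{"dp": [0, 0, 0], "spin": 0}, {"dp": [0, 0, 0], "spin": 0}, {"dp": [0, 0, 0], "spin": 0}, {"dp": [0, 0, 0], "spin": 0}, {"dp": [0, 0, 0], "spin": 0}, {"dp": [0, 0, 0], "spin": 0}, {"dp": [0, 0, 0], "spin": 0}, {"dp": [0, 0, 0], "spin": 0}], "grip": -1, "force": 40}}

```text
time: 47.98
tcp_pos: [0.5104, 0.1719, 0.2963]
tool_rot: [0.707, -0.706, 0.031, -0.033]
force: [-4.6, 0.3, 14.7]
grip_width: 0.0689
```

Emit:
{"name": "step_arm", "arguments": {"rows": [{"dp": [0, 0, 2], "spin": 0}, {"dp": [0, 0, 2], "spin": 0}, {"dp": [0, 0, 2], "spin": 0}, {"dp": [0, 0, 2], "spin": 0}, {"dp": [0, 0, 10], "spin": 0}, {"dp": [0, 0, 30], "spin": 0}, {"dp": [0, 0, 65], "spin": 0}, {"dp": [0, 0, 90], "spin": 0}], "grip": 1}}

```text
time: 48.65
tcp_pos: [0.5099, 0.1716, 0.3865]
tool_rot: [0.706, -0.706, 0.032, -0.032]
force: [1.1, -0.4, -0.1]
grip_width: 0.0855
```

Emit:
{"name": "step_arm", "arguments": {"rows": [{"dp": [20, 0, 0], "spin": 0}, {"dp": [45, 0, 0], "spin": 0}, {"dp": [70, 0, 0], "spin": 0}, {"dp": [95, 0, 0], "spin": 0}, {"dp": [105, 0, 0], "spin": 0}, {"dp": [105, 0, 0], "spin": 0}, {"dp": [105, 0, 0], "spin": 0}, {"dp": [105, 0, 0], "spin": 0}]}}

```text
time: 49.32
tcp_pos: [0.6142, 0.1716, 0.3842]
tool_rot: [-0.706, 0.706, -0.032, 0.032]
force: [-0.0, 0.2, 0.3]
grip_width: 0.0857
```

```bash
python3 v.py 39 | head -1
python3 - <<'E'
import cv2
im=cv2.imread('pics/w39_raw.png');cv2.imwrite('pics/w39f.png',cv2.resize(im,None,fx=1.5,fy=1.5))
E
```

```text
{'time': 49.317, 'tcp_pos': [0.614, 0.172, 0.384], 'tool_rot': [-0.706, 0.706, -0.032, 0.032], 'force': [-0.038, 0.222, 0.283], 'wrist_torque': [0.049, 0.033, -0.042], 'grip_width': 0.086, 'qpos': [0.199, 0.453, 1.303, 0.0, 1.386, -1.281]}
```

View pics/w39f.png

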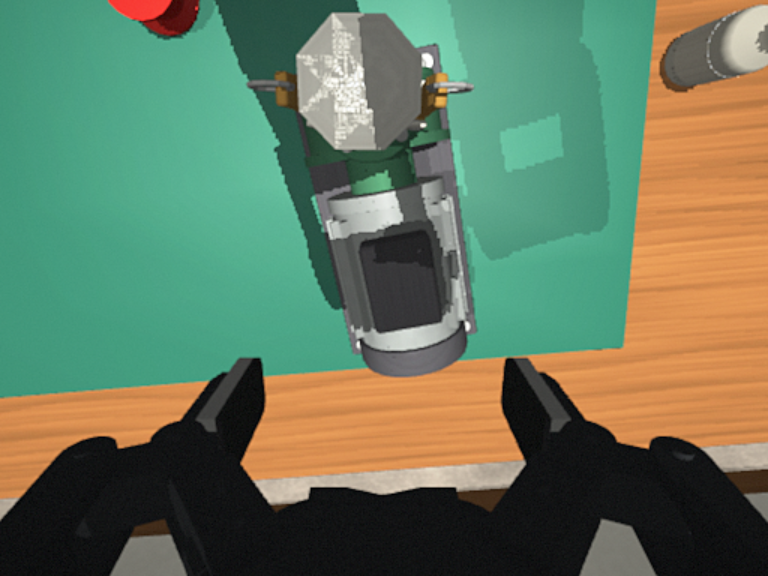

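View pics/s39.png

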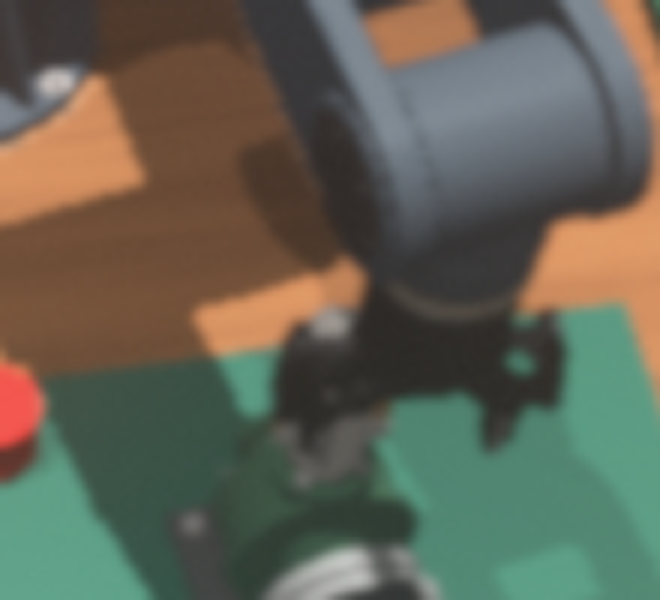

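View pics/t39.png

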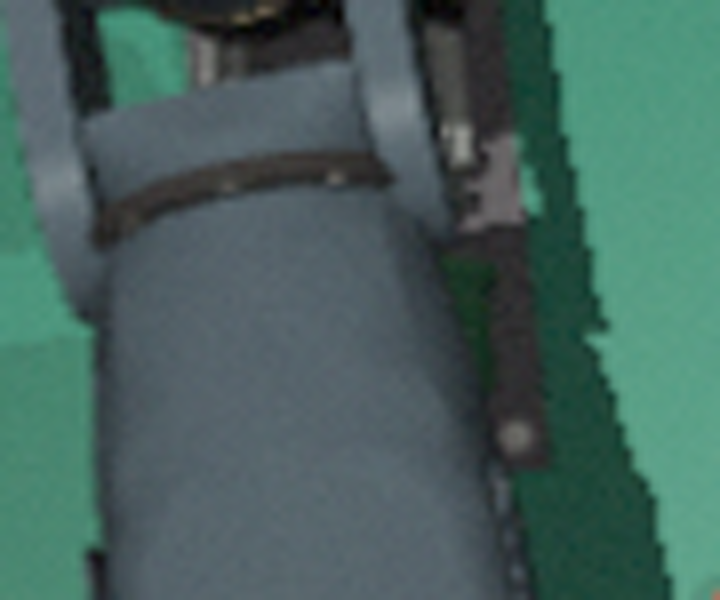

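Run:
```python
from h import *
C=cal('wrist');im=cv2.imread('pics/w39_raw.png')
ax=np.array([.5107,.1712]);a=np.radians(84.8);u=np.array([np.cos(a),np.sin(a)]);v=np.array([-u[1],u[0]])
k=5
big=cv2.resize(im[0:110,155:325],None,fx=4.6,fy=4.6,interpolation=cv2.INTER_CUBIC)
def P(o,w,z): return tuple(int(x) for x in (proj('w',np.r_[ax+u*o/1000+v*w/1000,z/1000],C)-[155,0])*4.6)
oc=[(25,10.4),(10.4,25),(-10.4,25),(-25,10.4),(-25,-10.4),(-10.4,-25),(10.4,-25),(25,-10.4)]
cv2.polylines(big,[np.array([P(o,w,272) for o,w in oc])],True,(0,0,255),1)
for s in(1,-1): cv2.polylines(big,[np.array([P(s*o,w,259) for o,w in((29,7),(35,7),(35,-7),(29,-7))])],True,(255,0,0),1)
cv2.imwrite('pics/o39.png',big)
```

```text
(no output)
```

View pics/o39.png

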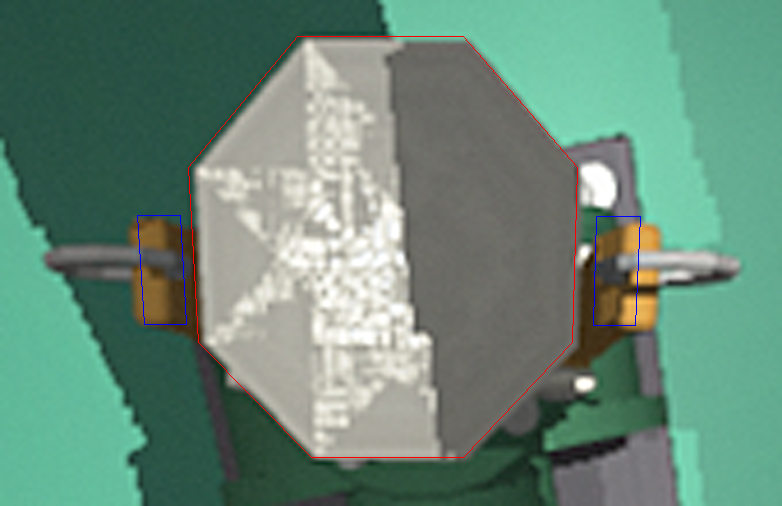

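Run:
```python
import cv2,numpy as np
a=cv2.imread('pics/top0_raw.png').astype(int);b=cv2.imread('pics/t39_raw.png').astype(int)
for n,(x,y,r) in dict(reel=(258,228,9),bottle=(120,203,9),jar=(386,200,9)).items():
    print(n,np.abs(a[y-r:y+r,x-r:x+r]-b[y-r:y+r,x-r:x+r]).mean())
from plant import manip
print(manip.sign_off())
```

```text
reel 1.7366255144032923
bottle 2.0329218106995883
jar 2.7016460905349793
the job is handed in; nothing more can be done
None
```

The coupling is on the adaptor mouth down, pushed home, with both cam arms swung in. The job was handed in at about 49 s of the 72 s allowed.

**What I did**
- I tipped the coupling onto its side with one finger in its bore.
- I gripped it near the closed end and rotated it mouth down against the bench. This reached about 46 N upward at the wrist, within the 120 N limit.
- I pushed it onto the adaptor with about 35 N while both arms were out.
- I swung in the +y arm and pressed it, then did the same with the −y arm.
- I pressed the top down again with about 29 N, then squeezed both arms together once.

**Last checks**
- **Height:** the closed end measured about 272.6 mm by fingertip contact. Its outline in the wrist picture matches the 272 mm home pose.
- **Arms:** the final squeeze closed to 68.9 mm, against 70 mm nominal across both arms. The gripper reads about 0.5–0.9 mm low, so this fits both arms being fully in.
- **Bottle, reel and jar:** the top pictures from start and end are essentially the same at all three.

**What disagreed**
- In the last wrist picture the arm tips look about 3 mm wider overall than predicted, mostly on the +y arm. That would be about 0.04 rad. I put it down to an outward bend I saw at the arm ends, but did not confirm it.
- Each arm push tilted the coupling by about 2° within its play. It was straight again after the final press.

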